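# Nest the insert cup in the dipping pail and hang the pail on the drip stand

## Task

Put the small steel cup with the side lug upright down inside the steel pail while the pail stands on the bench, and let go of it. Then lift the pail by the tab on its handle and hang it by the peak of the handle on the hook under the little shelf of the drip stand, so that it hangs free and still with the cup inside. Keep pail and cup upright and leave the other things on the bench where they are.

Things in the scene. Friction and masses are not known exactly. Their poses are not given: they have to be found in the camera images.
- pail: Open round steel pail, loose, about 0.18 kg, 60 mm high, outer radius 46 mm at the rim, 38 mm at the bottom, wall 3 mm, inner floor 4 mm up. Origin: centre of its underside, z up. Its rigid handle of 7 mm round bar stands in its y-z plane, so the space under the handle is open to -x and +x. At the start its x axis points away from the robot within 0.4 rad.
- bail_peak (a point): Centre of the pail's handle bar at its peak, 195 mm above the pail's underside. From here the bar slopes down both ways to y = +-47 mm, z = 155 mm, then runs straight down to the rim. Its lower face, 3.5 mm below this point, rests in the hook.
- pail_tab (a point): Grip point on the grey lifting tab on top of the handle, 217 mm above the pail's underside, 22 mm above bail_peak. The tab is an upright block 14 mm (pail x) by 16 mm (pail y), z = 195 to 235 mm. Pinched across the pail's y axis, the fingers pass on both sides of the hook. Axes as the pail's.
- cup: Small round open steel cup, loose, about 0.08 kg, 75 mm high, outer radius 25 mm at the rim, 22 mm at the bottom. Origin: centre of its underside, z up. Its lug sticks out near the rim on its -x side. Standing in the pail its origin is 4 mm above the pail's and the lug passes 5 mm above the pail's rim, out through an open side of the handle (pail -x or +x).
- cup_lug (a point): Grip point on the cup's lug, at cup x = -50 mm, z = 82 mm. The lug is a plate 10 mm thick along the cup's y; its deep grey end spans x = -63 to -37 mm, z = 65 to 97 mm. Pinch it across the cup's y axis. Axes as the cup's; at the start the lug points to the robot within 0.5 rad.
- stand: Fixed drip stand. Origin: on the bench straight below the hook's seat; x points along the hook to the posts, away from the side where the hook opens. Base plate 12 mm high with its mat, x = -70 to +115 mm, 160 mm wide; two 16 mm posts at x = 98, y = +-62 mm carry a small shelf (see shelf_edge).
- shelf_edge (a point): Middle of the front lower edge of the stand's shelf, 17 mm behind and 90 mm above hook_seat. The shelf is 190 mm wide, its front strip 30 mm high; a bottle and a ring are fixed on it. A gripper held vertically at the hook would hit it; leaning back by 30 to 45 degrees (body towards the stand's -x) it clears.
- hook_seat (a point): Where the centre of the handle bar's peak lies when hung, 235 mm above the bench; axes as the stand's. The hook is an 8 mm rod in the plane y = 0: a flat seat 15 mm long, then towards -x an upturned tip at x = -20 mm, its top 10.5 mm above this point: carry the bar's centre over it at least 15 mm above this point. Behind, the rod's top rises to 24 mm above this point by x = 45 mm.
- weight: Bystander, to be left alone: brass knobbed weight, 33 mm wide, 45 mm high. Origin: centre of its underside.
- cell: Bystander, to be left alone: white-grey cylindrical sample cell, 71x73 mm, 161 mm high. Origin: centre of its underside.
- valve: Bystander, to be left alone: slender upright brass valve, 38 mm wide, 118 mm high. Origin: centre of its underside.
- handset: Bystander, to be left alone: black handset lying flat, 47x113 mm, 15 mm high. Origin: centre of its underside.
- cutters: Bystander, to be left alone: red-handled side cutters lying flat, 42x125 mm, 12 mm high. Origin: centre of its underside.
- spool: Bystander, to be left alone: blue solder spool, 54x72 mm, 65 mm high. Origin: centre of its underside.

How it is judged:
By the outcome, as a careful person would: the job done as asked, in the order asked, and still so for the second after the job is handed in, with the robot touching nothing.
It also fails if it takes over 72 s, if anything falls off the work surface, if the arm or the gripper's body presses on something with over 40 N, if the wrist force passes 120 N, or if a joint passes its speed limit or range.

## Robot

A 6-joint arm with a two-finger parallel gripper is mounted at the origin on a cart in front of the work surface, level with it; the furniture and walls round the work are solid. World frame = base frame: x ahead of the robot, y to its left, z up, the work surface at z = 0. Lengths are in mm, angles in rad, forces in N, time in s.
With the tool pointing down it reaches from about 350 to 875 mm from the base axis. Payload 4.2 kg.
Tool frame: the origin (TCP) lies midway between the tips of the shut fingers; the grasp point (between the pads) lies 19 mm behind it; z points along the fingers, y is the line along which they close (so a half turn about z gives the same grasp; the last joint's range is limited). The gripper opens to 85 mm and grips with 20 to 120 N. Pads are 22 mm wide; open, the fingers measure 114 mm over their backs; the gripper's body (76 mm by 85 mm) begins 54 mm behind the grasp point. The pads swing forward as they close: fully open they stand 13 mm farther back than shut.
Start: joints at [-0.903, 0.385, 0.008, 0, -1.194, -0.259], TCP at [248.456, -573.471, 231.312] pointing down, gripper open.
Joint ranges: [-3.14, 3.14], [-1.21, 2.06], [-1.07, 1.41], [-3.16, 2.05], [-2.99, -0.16], [-3.1, 3.1]. Speed limits (rad/s): [2.79, 2.79, 3.14, 3.14, 3.14, 3.14].

## Interface

Orientations are given as a unit quaternion [x, y, z, w].
In Python, from bench import arm gives the robot as it stands. The module is installed in compiled form; this text tells all that it offers.
- The arm moves only by the shell command python3 -m handwheel 'ROWS' [OPENING]. ROWS is JSON, a list of rows, each an object of numbers: "x", "y", "z": the shift along the world's x, y, z each as a share of 20 cm, from -1 to 1; "ax", "ay", "az": the turn, a rotation vector about the world's x, y, z each as a share of 90 degrees, from -1 to 1. In form: [{"x": .., "y": .., "z": .., "ax": .., "ay": .., "az": ..}, ...]. A call has exactly 8 rows; each row shifts and turns the commanded pose from where the row before left it; what a row does not reach is not made up. A row lasts 1/10 s, in which the tool goes at most 50 mm and 8.59 degrees, less where a joint would pass 70% of its speed; a pose out of reach is approached as far as the arm can. A call with a number of a shift or a turn outside -1 to 1 is refused whole. A call with a gripper value outside its range is refused whole. OPENING is the opening, from -1 (shut) to 1 (fully open), set as the call begins (- or left out, the last holds). The fingers move at their own pace and stop on an object; the grip force is fixed at half the most. Time passes only in rows, so rows that do not move let the fingers close, or fill a call up. It gives the time, the measured TCP pose, the force, the opening and the grip force at its end, in the units of the state.
- arm.read_state(): the state, without advancing time (a new reading comes with each control period).
- arm.get_image(name): name is "scene" or "side" or "wrist"; returns the picture (420x560x3 uint8, red, green, blue); there is no depth.
- arm.camera_params(name): a dict with "K" (3x3 intrinsics, pixels), "position" and "orientation" of the camera in the world. Camera axes: x right, y down, z forward; pixel columns grow to the right and rows downward; lengths in mm; the calibration is good to about 2 mm. A picture is of the moment at which its call begins: read the wrist's pose just before it. camera_params takes no time and is no camera call; for the wrist camera it gives the pose at the moment of the call.
- arm.job_done(): hands the job in; it is judged then, once.
The state is a dict: "clock": time; "joints": joint angles; "joint_vel": joint speeds; "joint_efforts": joint torques, N m; "position": TCP position; "ee_rot": TCP orientation; "contact_force": force on the tool from outside, world axes, zero at the start; "wrist_torque": the same for the moment, N m; "gripper_width": finger opening in mm; "grasp_force": force on a finger pad.
Only numpy, scipy, OpenCV 4.12 (cv2) and the standard library are available. Lean on these libraries where they do the work, as an engineer would, in place of code of your own. Each camera call takes 0.05 s, during which the arm holds its last target. There are 200 camera calls.

## Working session

There is one attempt and no reset: what is moved stays moved. The work goes in short steps, Python scripts to look and compute and a shell command to move; the robot and the scene stay as the last step left them, time stands still between calls to the robot, and variables do not carry over. Pictures are saved under pics/ and viewed, at most 10 in all, crops included, and the job is handed in when it is done.

```bash
mkdir -p pics; cat > h.py <<'E'
import numpy as np, cv2
from scipy.spatial.transform import Rotation as R
from bench import arm
def snap(n,f): 
    p=arm.camera_params(n); im=arm.get_image(n); cv2.imwrite('pics/'+f,im[:,:,::-1]); return p,im
def proj(p,X):
    X=np.atleast_2d(X); c=R.from_quat(p['orientation']).inv().apply(X-np.array(p['position'])); q=c@np.array(p['K']).T; return q[:,:2]/q[:,2:]
def ray(p,u,v,z):
    d=R.from_quat(p['orientation']).apply(np.linalg.solve(np.array(p['K']),[u,v,1])); o=np.array(p['position']); return o+d*(z-o[2])/d[2]
E
python3 - <<'E'
from h import *
for n in('scene','side'):
    p,im=snap(n,n+'0.png'); print(n,p)
print(arm.read_state())
E
```

```text
scene {'K': array([[386.69624867,   0.        , 282.49839412],
       [  0.        , 386.69624867, 205.35745396],
       [  0.        ,   0.        ,   1.        ]]), 'position': array([ 24.02728217, 752.03048742, 588.50832422]), 'orientation': array([-0.24474082,  0.80171214, -0.51671178,  0.17426564])}
side {'K': array([[388.79812132,   0.        , 280.01885669],
       [  0.        , 388.79812132, 211.00177615],
       [  0.        ,   0.        ,   1.        ]]), 'position': array([ 233.70198025, 1063.83842147,  615.12642498]), 'orientation': array([-0.11504704,  0.81933482, -0.55457793,  0.08887039])}
{'clock': 0.1, 'joints': array([-9.03403505e-01,  3.85506754e-01,  6.74220793e-03, -4.04838655e-04,
       -1.19401574e+00, -2.58613844e-01]), 'joint_vel': array([ 1.61378945e-04, -2.48877989e-03,  4.44979533e-03,  2.50465175e-03,
        3.15610215e-05, -4.49878984e-04]), 'joint_efforts': array([-4.16022585e-04, -3.93319702e+01,  1.88929582e+01,  4.19797003e+00,
       -2.62208938e-03,  5.92438738e-06]), 'position': array([ 248.2341559 , -573.01238187,  230.31116301]), 'ee_rot': array([-2.02896182e-01,  9.79199734e-01,  9.71571580e-04, -2.74717172e-04]), 'contact_force': array([ 0.43269471, -0.50797274, -0.02651233]), 'wrist_torque': array([-0.00519592,  0.0177157 , -0.01910269]), 'grasp_force': 0.0, 'gripper_width': 85.29224291600632}
```

View pics/scene0.png

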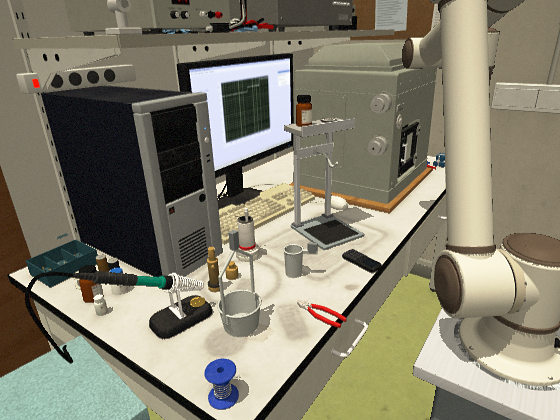

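View pics/side0.png

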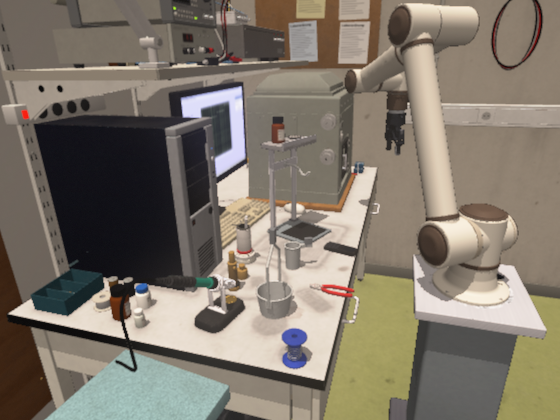

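The scene view shows the pail at about (240,315), the cup at (293,260) with its lug at (313,245), and the stand base at (325,232) with the hook at about (335,160). The side view shows the pail at (275,300), the cup at (292,255) and the hook at (305,173).

```bash
python3 - <<'E'
from h import *
a=cv2.imread('pics/scene0.png')[110:345,200:390];b=cv2.imread('pics/side0.png')[110:345,222:352]
f=lambda x:cv2.resize(x,None,fx=2.5,fy=2.5,interpolation=cv2.INTER_CUBIC)
cv2.imwrite('pics/c1.png',np.hstack([f(a),f(b)]))
E
```

```text
(no output)
```

View pics/c1.png

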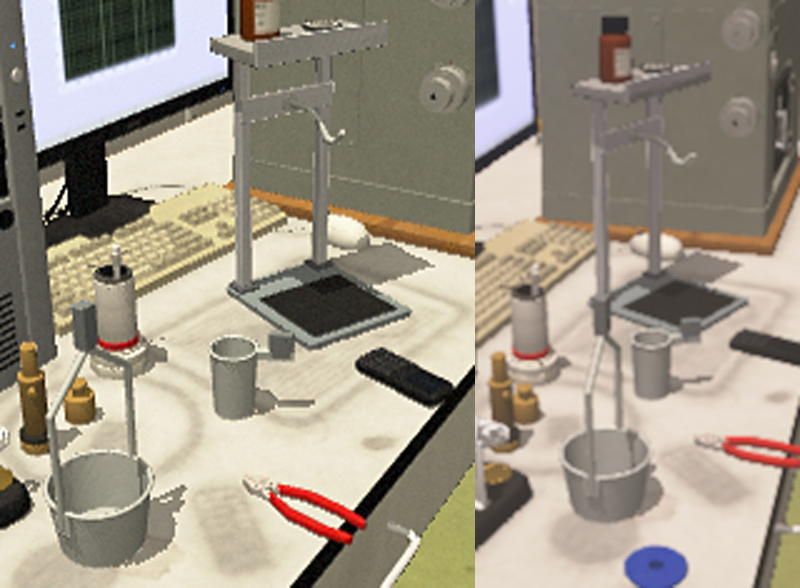

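The crop gives these positions:
- **Pail rim centre:** (101,483) in scene, (606,457) in side.
- **Pail tab:** (85,326) in scene, (601,314) in side.
- **Cup rim centre:** (234,350) in scene, (652,340) in side.
- **Cup lug:** (282,345) in scene, (691,330) in side.
- **Hook tip:** (344,132) in scene, (694,156) in side.

Next I triangulate them.

```bash
cat >> h.py <<'E'
def tri(obs):
    A=[];b=[]
    for p,u,v in obs:
        d=R.from_quat(p['orientation']).apply(np.linalg.solve(np.array(p['K']),[u,v,1]));d/=np.linalg.norm(d)
        M=np.eye(3)-np.outer(d,d);A.append(M);b.append(M@np.array(p['position']))
    x,r,_,_=np.linalg.lstsq(np.vstack(A),np.hstack(b),rcond=None);return x,r
E
python3 - <<'E'
from h import *
np.set_printoptions(precision=1,suppress=True)
P=arm.camera_params('scene');S=arm.camera_params('side')
s=lambda x,y:(P,200+x/2.5,110+y/2.5)
t=lambda x,y:(S,222+(x-475)/2.5,110+y/2.5)
for n,a,b,z in [('rim',s(101,483),t(606,457),60),('tab',s(85,326),t(601,314),215),('cuprim',s(234,350),t(652,340),75),('lug',s(282,345),t(691,330),81),('tip',s(344,133),t(694,157),244),('seatlow',s(333,141),t(682,163),231-8),('basefrontR',s(410,312),t(747,300),12),('baseBack',s(322,262),t(668,272),12)]:
    print(n,*tri([a,b]),ray(*a,z),ray(*b,z))
for x,y,z in [(312,341,12),(228,289,12),(255,68,325),(387,45,325)]: print(ray(*s(x,y),z))
E
```

```text
rim [504.3 250.1  49.7] [10.1] [497.7 257.2  60. ] [497.5 268.3  60. ]
tab [503.1 254.2 212.1] [0.6] [498.6 258.9 215. ] [501.7 258.9 215. ]
cuprim [514.8  22.7  69.9] [0.] [510.2  29.6  75. ] [512.1  32.6  75. ]
lug [471.1  -2.   77.4] [0.1] [468.2   3.1  81. ] [469.4   5.5  81. ]
tip [ 518.  -219.4  238.1] [6.9] [ 512.5 -208.3  244. ] [ 511.8 -193.   244. ]
seatlow [ 537.1 -228.9  223.9] [0.4] [ 539.1 -232.6  223. ] [ 537.4 -230.5  223. ]
basefrontR [ 445.4 -275.     0. ] [0.8] [ 436.2 -252.9   12. ] [ 441.7 -250.4   12. ]
baseBack [ 567.1 -265.5   40.4] [10.4] [ 598.2 -323.1   12. ] [ 581.6 -325.6   12. ]
[ 503.5 -125.7   12. ]
[ 662.9 -185.7   12. ]
[ 591.1 -142.   325. ]
[ 512.5 -313.3  325. ]
```

```bash
cat >> h.py <<'E'
def Rt(psi,lam):
    z=np.array([np.sin(lam)*np.cos(psi),np.sin(lam)*np.sin(psi),-np.cos(lam)]);y=np.array([-np.sin(psi),np.cos(psi),0]);return np.c_[np.cross(y,z),y,z]
def goto(g,psi,lam):
    "total shift (/200) and turn (/90deg) to bring the grasp point to g"
    s=arm.read_state();T=Rt(psi,lam);sh=(np.array(g)+19*T[:,2]-s['position'])/200
    rv=(R.from_matrix(T)*R.from_quat(s['ee_rot']).inv()).as_rotvec()/(np.pi/2)
    print('clk',s['clock'],'shift',sh.round(3),np.linalg.norm(sh).round(3),'turn',rv.round(3),np.linalg.norm(rv).round(3))
def gp():
    s=arm.read_state();return np.array(s['position'])-19*R.from_quat(s['ee_rot']).as_matrix()[:,2]
E
python3 - <<'E'
from h import *
np.set_printoptions(precision=3,suppress=True)
P=arm.camera_params('scene');S=arm.camera_params('side')
s=lambda x,y:(P,200+x/2.5,110+y/2.5)
t=lambda x,y:(S,222+(x-475)/2.5,110+y/2.5)
for a,b in[(s(53,385),s(128,357)),(t(590,388),t(618,350))]:
    d=ray(*a,155)-ray(*b,155);print(ray(*a,155),ray(*b,155),np.linalg.norm(d),np.arctan2(-d[0],d[1]))
goto([415,-25,200],.5,.6)
p=arm.camera_params('wrist');print(p);print(arm.read_state()['position'])
E
```

```text
[530.141 270.091 155.   ] [505.804 201.451 155.   ] 72.82602363994863 -0.3407273948687129
[501.89 297.54 155.  ] [498.703 215.999 155.   ] 81.60269636137883 -0.03905877582737473
clk 0.1 shift [ 0.881  2.766 -0.23 ] 2.912 turn [ 0.167 -0.344  0.056] 0.386
{'K': array([[317.923,   0.   , 280.823],
       [  0.   , 317.923, 205.489],
       [  0.   ,   0.   ,   1.   ]]), 'position': array([ 174.254, -605.235,  372.568]), 'orientation': array([0.542, 0.825, 0.134, 0.087])}
[ 248.234 -573.012  230.311]
```

```bash
r='x'; python3 -m handwheel '[{"x":0.055,"y":0.173,"z":0,"ax":0.0104,"ay":-0.0215,"az":0.0035},{"x":0.055,"y":0.173,"z":0,"ax":0.0104,"ay":-0.0215,"az":0.0035},{"x":0.055,"y":0.173,"z":0,"ax":0.0104,"ay":-0.0215,"az":0.0035},{"x":0.055,"y":0.173,"z":0,"ax":0.0104,"ay":-0.0215,"az":0.0035},{"x":0.055,"y":0.173,"z":0,"ax":0.0104,"ay":-0.0215,"az":0.0035},{"x":0.055,"y":0.173,"z":0,"ax":0.0104,"ay":-0.0215,"az":0.0035},{"x":0.055,"y":0.173,"z":0,"ax":0.0104,"ay":-0.0215,"az":0.0035},{"x":0.055,"y":0.173,"z":0,"ax":0.0104,"ay":-0.0215,"az":0.0035}]' 1
python3 -m handwheel '[{"x":0.055,"y":0.173,"z":-0.02,"ax":0.0104,"ay":-0.0215,"az":0.0035},{"x":0.055,"y":0.173,"z":-0.03,"ax":0.0104,"ay":-0.0215,"az":0.0035},{"x":0.055,"y":0.173,"z":-0.03,"ax":0.0104,"ay":-0.0215,"az":0.0035},{"x":0.055,"y":0.173,"z":-0.03,"ax":0.0104,"ay":-0.0215,"az":0.0035},{"x":0.055,"y":0.173,"z":-0.03,"ax":0.0104,"ay":-0.0215,"az":0.0035},{"x":0.055,"y":0.173,"z":-0.03,"ax":0.0104,"ay":-0.0215,"az":0.0035},{"x":0.055,"y":0.173,"z":-0.03,"ax":0.0104,"ay":-0.0215,"az":0.0035},{"x":0.055,"y":0.173,"z":-0.03,"ax":0.0104,"ay":-0.0215,"az":0.0035}]'
python3 - <<'E'
from h import *
p,im=snap('wrist','w1.png'); np.save('w1.npy',p,allow_pickle=True); goto([415,-25,200],.5,.6)
E
```

```text
clock: 0.9
position: [336.5, -295.1, 231.0]
ee_rot: [-0.222, 0.963, 0.037, 0.146]
contact_force: [-0.2, 0.6, -0.4]
gripper_width: 85.1
grasp_force: 0.0
clock: 1.7
position: [424.6, -18.6, 185.4]
ee_rot: [-0.236, 0.925, 0.072, 0.288]
contact_force: [0.4, -1.0, 0.3]
gripper_width: 85.2
grasp_force: 0.0
clk 1.75 shift [ 0.005 -0.024  0.004] 0.025 turn [-0.001  0.    -0.002] 0.002
```

View pics/w1.png

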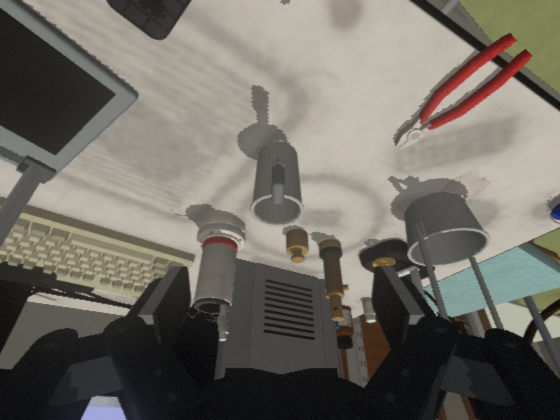

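The wrist view (upside down) shows the cup rim centre at about (276,209) and the lug end at about (279,175). The pail rim centre is at about (447,237), and the handle legs meet the rim near (422,224) and (472,260).

```bash
python3 - <<'E'
from h import *
np.set_printoptions(precision=3,suppress=True)
p=np.load('w1.npy',allow_pickle=True).item()
for n,u,v,z in [('cuprim',276,209,75),('lug',278.5,175,81),('pailrim',447,237,60),('rimL',407,236,60),('rimR',488,240,60),('legA',422,224,60),('legB',472,260,60)]: print(n,ray(p,u,v,z))
# predicted pixels for hypotheses
def show(o,psi,pts): return proj(p,np.array(o)+R.from_euler('z',psi).apply(pts)).round(0).tolist()
for psi in(.35,.45,.55): print(psi,show([512,30,0],psi,[[-63,0,65],[-63,0,97],[-37,0,97],[0,0,75],[0,0,0]]))
for psi in(-.3,-.15,0): print(psi,show([499,258,0],psi,[[0,45,60],[0,-45,60],[0,0,60],[0,47,155],[0,-47,155]]))
P=arm.camera_params('scene');S=arm.camera_params('side')
for psi in(-.3,-.15,0):
  X=np.array([500,258,0])+R.from_euler('z',psi).apply([[0,47,155],[0,-47,155],[0,0,60],[0,0,217]])
  print(((proj(P,X)-[200,110])*2.5).round().tolist(),((proj(S,X)-[222,110])*2.5+[475,0]).round().tolist())
E
python3 -c "
import cv2;a=cv2.imread('pics/w1.png')
b=cv2.resize(a[120:320,225:365],None,fx=2.8,fy=2.8,interpolation=2);c=cv2.resize(a[160:360,370:512],None,fx=2.8,fy=2.8,interpolation=2)
cv2.imwrite('pics/w1c.png',cv2.hconcat([b,c]))"
```

```text
cuprim [513.216  24.12   75.   ]
lug [463.961   0.48   81.   ]
pailrim [483.664 235.965  60.   ]
rimL [504.62  193.027  60.   ]
rimR [464.838 284.577  60.   ]
legA [478.298 188.542  60.   ]
legB [507.17  313.745  60.   ]
0.35 [[293.0, 156.0], [294.0, 185.0], [289.0, 205.0], [282.0, 210.0], [282.0, 155.0]]
0.45 [[286.0, 155.0], [286.0, 185.0], [284.0, 205.0], [282.0, 210.0], [282.0, 155.0]]
0.55 [[278.0, 155.0], [278.0, 185.0], [280.0, 205.0], [282.0, 210.0], [282.0, 155.0]]
-0.3 [[462.0, 259.0], [433.0, 233.0], [449.0, 247.0], [491.0, 335.0], [460.0, 315.0]]
-0.15 [[467.0, 258.0], [428.0, 236.0], [449.0, 247.0], [498.0, 334.0], [453.0, 317.0]]
0 [[472.0, 256.0], [423.0, 238.0], [449.0, 247.0], [504.0, 332.0], [447.0, 319.0]]
[[40.0, 410.0], [137.0, 369.0], [98.0, 483.0], [84.0, 323.0]] [[576.0, 389.0], [631.0, 350.0], [607.0, 451.0], [603.0, 312.0]]
[[44.0, 413.0], [132.0, 366.0], [98.0, 483.0], [84.0, 323.0]] [[583.0, 391.0], [625.0, 349.0], [607.0, 451.0], [603.0, 312.0]]
[[51.0, 417.0], [126.0, 364.0], [98.0, 483.0], [84.0, 323.0]] [[589.0, 392.0], [618.0, 348.0], [607.0, 451.0], [603.0, 312.0]]
```

View pics/w1c.png

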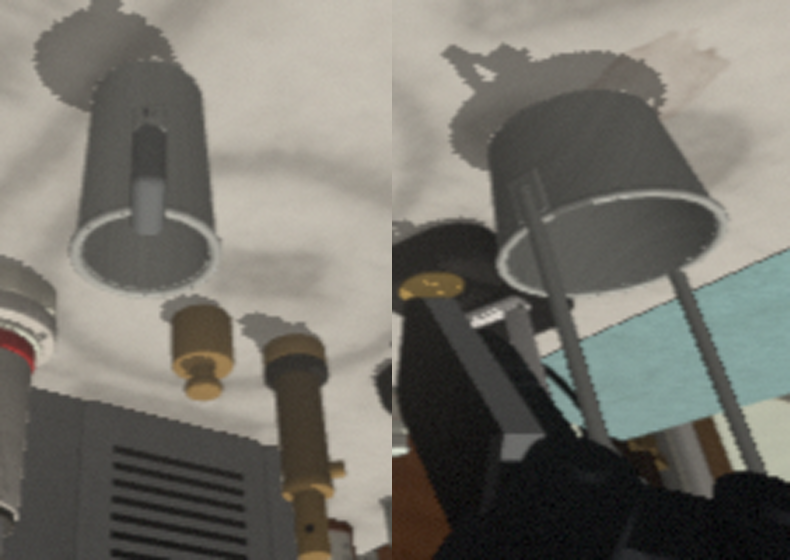

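The cup is at about (513,26) with yaw 0.5, so the lug is at (469,2.5,82). The pail is at about (499,258) with yaw ≈ 0. Legs and shoulders agree in all three views.

```bash
python3 - <<'E'
from h import *
goto([469,2.5,82],.5,.6)
E
```

```text
clk 1.75 shift [ 0.275  0.114 -0.586] 0.657 turn [-0.001  0.    -0.002] 0.002
```

```bash
python3 -m handwheel '[{"x":0.045,"y":0.019,"z":-0.1},{"x":0.045,"y":0.019,"z":-0.1},{"x":0.045,"y":0.019,"z":-0.1},{"x":0.045,"y":0.019,"z":-0.1},{"x":0.045,"y":0.019,"z":-0.1},{"x":0.05,"y":0.019,"z":-0.086},{},{}]'
python3 -m handwheel '[{},{},{},{},{},{},{},{}]' -1
python3 - <<'E'
from h import *
print(gp()); goto([469,2.5,82],.5,.6)
E
```

```text
[414.08841525 -20.26693025 199.26211727]
clk 1.75 shift [ 0.275  0.114 -0.586] 0.657 turn [-0.001  0.    -0.002] 0.002invalid input at $[0]: expected keys x, y, z, ax, ay, az
invalid input at $[0]: expected keys x, y, z, ax, ay, az
```

All six keys are required in every row.

```bash
python3 -m handwheel '[{"x":0.045,"y":0.019,"z":-0.1,"ax":0,"ay":0,"az":0},{"x":0.045,"y":0.019,"z":-0.1,"ax":0,"ay":0,"az":0},{"x":0.045,"y":0.019,"z":-0.1,"ax":0,"ay":0,"az":0},{"x":0.045,"y":0.019,"z":-0.1,"ax":0,"ay":0,"az":0},{"x":0.045,"y":0.019,"z":-0.1,"ax":0,"ay":0,"az":0},{"x":0.05,"y":0.019,"z":-0.086,"ax":0,"ay":0,"az":0},{"x":0,"y":0,"z":0,"ax":0,"ay":0,"az":0},{"x":0,"y":0,"z":0,"ax":0,"ay":0,"az":0}]' 
python3 - <<'E'
from h import *
print(gp()); goto([469,2.5,82],.5,.6); snap('side','s1.png')
a=cv2.imread('pics/s1.png')[200:290,230:380]; p,im=snap('wrist','w2.png')
cv2.imwrite('pics/c2.png',np.vstack([cv2.resize(a,(600,360),interpolation=2)[:,:560],cv2.imread('pics/w2.png')[100:340]]))
E
```

```text
clock: 2.55
position: [479.1, 2.6, 67.9]
ee_rot: [-0.236, 0.926, 0.072, 0.286]
contact_force: [-0.7, -0.0, -0.3]
gripper_width: 85.3
grasp_force: 0.0
[469.66209052  -2.53871586  83.54893953]
clk 2.55 shift [-0.003  0.025 -0.008] 0.027 turn [ 0.001 -0.     0.001] 0.002
```

View pics/c2.png

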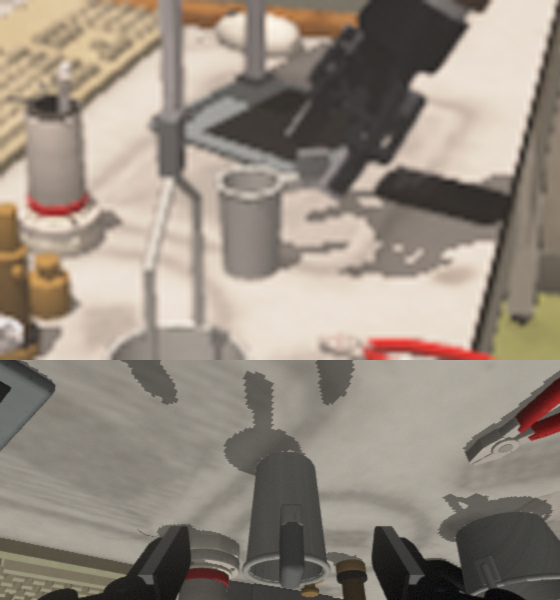

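The wrist view shows the lug at x≈291 with the fingers' midpoint at about 283, so I shift +5 mm in y and then close. The side view shows the fingers around the lug at lug height.

```bash
python3 -m handwheel '[{"x":0,"y":0.013,"z":-0.008,"ax":0,"ay":0,"az":0},{"x":0,"y":0.012,"z":0,"ax":0,"ay":0,"az":0},{"x":0,"y":0,"z":0,"ax":0,"ay":0,"az":0},{"x":0,"y":0,"z":0,"ax":0,"ay":0,"az":0},{"x":0,"y":0,"z":0,"ax":0,"ay":0,"az":0},{"x":0,"y":0,"z":0,"ax":0,"ay":0,"az":0},{"x":0,"y":0,"z":0,"ax":0,"ay":0,"az":0},{"x":0,"y":0,"z":0,"ax":0,"ay":0,"az":0}]' 
python3 -m handwheel '[{"x":0,"y":0,"z":0,"ax":0,"ay":0,"az":0},{"x":0,"y":0,"z":0,"ax":0,"ay":0,"az":0},{"x":0,"y":0,"z":0,"ax":0,"ay":0,"az":0},{"x":0,"y":0,"z":0,"ax":0,"ay":0,"az":0},{"x":0,"y":0,"z":0,"ax":0,"ay":0,"az":0},{"x":0,"y":0,"z":0,"ax":0,"ay":0,"az":0},{"x":0,"y":0,"z":0,"ax":0,"ay":0,"az":0},{"x":0,"y":0,"z":0,"ax":0,"ay":0,"az":0}]' -1
python3 - <<'E'
from h import *
print(gp()); 
g=gp(); goto(g+[-20,0,70],.5,.6)
# entry point in front of the pail: cup bottom z 72 -> grasp point z +72
goto([499-50-110,258,g[2]+72],0.0,.6)
E
```

```text
clock: 3.45
position: [479.5, 7.9, 66.5]
ee_rot: [-0.236, 0.926, 0.072, 0.287]
contact_force: [0.4, -0.5, 0.5]
gripper_width: 85.7
grasp_force: 0.0
clock: 4.25
position: [479.6, 7.9, 66.6]
ee_rot: [-0.236, 0.926, 0.072, 0.287]
contact_force: [0.1, -0.6, -0.1]
gripper_width: 8.8
grasp_force: 59.9
[470.13326931   2.82469301  82.30493891]
clk 4.25 shift [-0.1   0.    0.35] 0.364 turn [0.001 0.001 0.001] 0.002
clk 4.25 shift [-0.649  1.25   0.36 ] 1.454 turn [ 0.001  0.001 -0.318] 0.318
```

The lug is held (8.8 mm, 60 N). Next I lift, turn to pail yaw 0, and go in front of the pail's -x opening.

```bash
python3 -m handwheel '[{"x":0,"y":0,"z":0.12,"ax":0,"ay":0,"az":0},{"x":0,"y":0,"z":0.12,"ax":0,"ay":0,"az":0},{"x":0,"y":0,"z":0.12,"ax":0,"ay":0,"az":0},{"x":-0.1,"y":0.09,"z":0,"ax":0,"ay":0,"az":-0.0636},{"x":-0.1,"y":0.09,"z":0,"ax":0,"ay":0,"az":-0.0636},{"x":-0.1,"y":0.09,"z":0,"ax":0,"ay":0,"az":-0.0636},{"x":-0.1,"y":0.09,"z":0,"ax":0,"ay":0,"az":-0.0636},{"x":-0.1,"y":0.09,"z":0,"ax":0,"ay":0,"az":-0.0636}]' 
python3 -m handwheel '[{"x":0,"y":0.11,"z":0,"ax":0,"ay":0,"az":0},{"x":0,"y":0.11,"z":0,"ax":0,"ay":0,"az":0},{"x":0,"y":0.11,"z":0,"ax":0,"ay":0,"az":0},{"x":0,"y":0.11,"z":0,"ax":0,"ay":0,"az":0},{"x":0,"y":0.11,"z":0,"ax":0,"ay":0,"az":0},{"x":0,"y":0.11,"z":0,"ax":0,"ay":0,"az":0},{"x":0,"y":0.11,"z":0,"ax":0,"ay":0,"az":0},{"x":0,"y":0.03,"z":0,"ax":0,"ay":0,"az":0}]'
python3 - <<'E'
from h import *
print(gp()); goto([369,258,154],0.0,.6); goto([449,258,154],0.0,.6); 
a=snap('scene','x.png')[1][140:350,190:390]; b=snap('wrist','w3.png')[1][60:360,100:520]
cv2.imwrite('pics/c3.png',np.hstack([cv2.resize(a,(400,420),interpolation=2)[:,:,::-1],cv2.resize(cv2.copyMakeBorder(b,0,141,0,0,0),(400,420))[:,:,::-1]]))
E
```

```text
clock: 5.05
position: [433.7, 6.2, 167.0]
ee_rot: [-0.133, 0.955, 0.053, 0.26]
contact_force: [1.3, -0.3, -1.0]
gripper_width: 9.3
grasp_force: 59.7
clock: 5.85
position: [435.0, 161.4, 187.5]
ee_rot: [-0.137, 0.957, 0.058, 0.248]
contact_force: [0.6, -0.1, -1.9]
gripper_width: 9.2
grasp_force: 59.8
[426.24872199 157.99006139 204.04929935]
clk 5.85 shift [-0.276  0.483 -0.246] 0.608 turn [-0.019 -0.059 -0.189] 0.199
clk 5.85 shift [ 0.124  0.483 -0.246] 0.556 turn [-0.019 -0.059 -0.189] 0.199
```

View pics/c3.png

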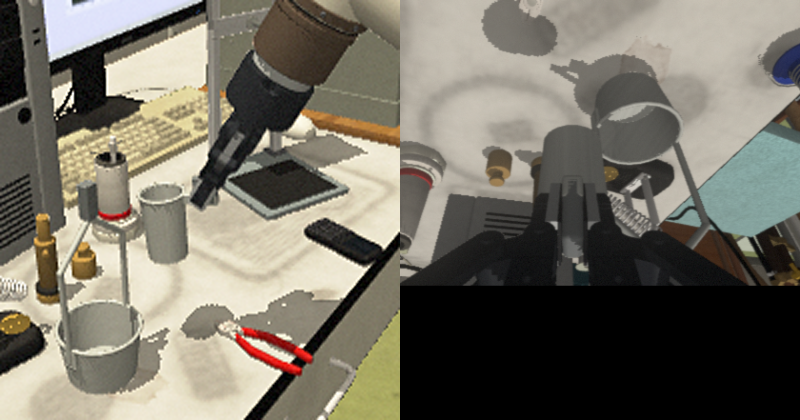

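The cup is held upright, but the move fell short: z drifted up and the lean dropped, probably at a joint limit. I check the joints next.

```bash
python3 - <<'E'
from h import *
print(arm.read_state()['joints'].round(3))
E
```

```text
[ 0.639 -0.07  -1.051  0.959 -0.161 -2.847]
```

J3 and J5 are both at their limits, so 0.6 rad of lean is infeasible this close to the base. The handle only needs a small lean to clear. I'll set the cup back on its spot and regrip with about 0.25 rad.

```bash
python3 - <<'E'
from h import *
goto([470.1,2.8,150],.5,.6)
E
```

```text
clk 5.95 shift [ 0.223 -0.762 -0.264] 0.837 turn [-0.003 -0.062  0.13 ] 0.144
```

```bash
python3 -m handwheel '[{"x":0.037,"y":-0.127,"z":-0.044,"ax":-0.0005,"ay":-0.01,"az":0.0217},{"x":0.037,"y":-0.127,"z":-0.044,"ax":-0.0005,"ay":-0.01,"az":0.0217},{"x":0.037,"y":-0.127,"z":-0.044,"ax":-0.0005,"ay":-0.01,"az":0.0217},{"x":0.037,"y":-0.127,"z":-0.044,"ax":-0.0005,"ay":-0.01,"az":0.0217},{"x":0.037,"y":-0.127,"z":-0.044,"ax":-0.0005,"ay":-0.01,"az":0.0217},{"x":0.037,"y":-0.127,"z":-0.044,"ax":-0.0005,"ay":-0.01,"az":0.0217},{"x":0,"y":0,"z":0,"ax":0,"ay":0,"az":0},{"x":0,"y":0,"z":0,"ax":0,"ay":0,"az":0}]' 
python3 - <<'E'
from h import *
print(gp(),arm.read_state()['joints'].round(2));goto([470.1,2.8,83],.5,.6)
E
```

```text
clock: 6.75
position: [469.6, 43.6, 165.2]
ee_rot: [-0.203, 0.941, 0.064, 0.262]
contact_force: [-1.4, -0.1, -0.5]
gripper_width: 9.1
grasp_force: 59.8
[460.77040669  39.27380035 181.46941462] [ 0.43 -0.   -0.79 -0.05 -0.23 -1.53]
clk 6.75 shift [ 0.049 -0.178 -0.49 ] 0.523 turn [ 0.007 -0.035  0.045] 0.058
```

```bash
python3 -m handwheel '[{"x":0.012,"y":-0.045,"z":-0.06,"ax":0.0018,"ay":-0.0088,"az":0.011},{"x":0.012,"y":-0.045,"z":-0.06,"ax":0.0018,"ay":-0.0088,"az":0.011},{"x":0.012,"y":-0.045,"z":-0.06,"ax":0.0018,"ay":-0.0088,"az":0.011},{"x":0.012,"y":-0.045,"z":-0.06,"ax":0.0018,"ay":-0.0088,"az":0.011},{"x":0,"y":0,"z":-0.06,"ax":0,"ay":0,"az":0},{"x":0,"y":0,"z":-0.06,"ax":0,"ay":0,"az":0},{"x":0,"y":0,"z":-0.06,"ax":0,"ay":0,"az":0},{"x":0,"y":0,"z":0,"ax":0,"ay":0,"az":0}]' 
python3 - <<'E'
from h import *
print(gp(),arm.read_state()['joints'].round(2));goto([470.1,2.8,83],.5,.6)
E
```

```text
clock: 7.55
position: [477.8, 8.2, 80.4]
ee_rot: [-0.235, 0.926, 0.073, 0.285]
contact_force: [-0.5, -0.4, -0.6]
gripper_width: 9.2
grasp_force: 59.8
[468.47277256   3.0321856   96.13054492] [ 0.11  0.21 -0.6  -0.83 -0.29 -0.43]
clk 7.55 shift [ 0.008 -0.001 -0.065] 0.066 turn [ 0.    -0.002  0.001] 0.003
```

```bash
python3 -m handwheel '[{"x":0.004,"y":0,"z":-0.02,"ax":0,"ay":0,"az":0},{"x":0.004,"y":0,"z":-0.02,"ax":0,"ay":0,"az":0},{"x":0,"y":0,"z":-0.012,"ax":0,"ay":0,"az":0},{"x":0,"y":0,"z":-0.01,"ax":0,"ay":0,"az":0},{"x":0,"y":0,"z":-0.005,"ax":0,"ay":0,"az":0},{"x":0,"y":0,"z":0,"ax":0,"ay":0,"az":0},{"x":0,"y":0,"z":0,"ax":0,"ay":0,"az":0},{"x":0,"y":0,"z":0,"ax":0,"ay":0,"az":0}]' 
python3 -m handwheel '[{"x":0,"y":0,"z":0,"ax":0,"ay":0,"az":0},{"x":0,"y":0,"z":0,"ax":0,"ay":0,"az":0},{"x":0,"y":0,"z":0,"ax":0,"ay":0,"az":0},{"x":0,"y":0,"z":0,"ax":0,"ay":0,"az":0},{"x":0,"y":0,"z":0,"ax":0,"ay":0,"az":0},{"x":0,"y":0,"z":0,"ax":0,"ay":0,"az":0},{"x":0,"y":0,"z":0,"ax":0,"ay":0,"az":0},{"x":0,"y":0,"z":0,"ax":0,"ay":0,"az":0}]' 0.3
python3 - <<'E'
from h import *
print(gp());goto([470.1,2.8,83],.5,.25)
E
```

```text
clock: 8.35
position: [480.8, 8.5, 68.6]
ee_rot: [-0.236, 0.926, 0.073, 0.287]
contact_force: [0.3, 0.0, -1.6]
gripper_width: 9.0
grasp_force: 59.8
clock: 9.15
position: [480.7, 8.5, 68.5]
ee_rot: [-0.236, 0.926, 0.073, 0.286]
contact_force: [-0.4, -0.7, 0.5]
gripper_width: 55.5
grasp_force: 0.0
[471.29690532   3.36782217  84.19035203]
clk 9.15 shift [-0.032 -0.017 -0.02 ] 0.042 turn [-0.107  0.196  0.001] 0.223
```

```bash
python3 -m handwheel '[{"x":-0.0064,"y":-0.0034,"z":-0.004,"ax":-0.0214,"ay":0.0392,"az":0},{"x":-0.0064,"y":-0.0034,"z":-0.004,"ax":-0.0214,"ay":0.0392,"az":0},{"x":-0.0064,"y":-0.0034,"z":-0.004,"ax":-0.0214,"ay":0.0392,"az":0},{"x":-0.0064,"y":-0.0034,"z":-0.004,"ax":-0.0214,"ay":0.0392,"az":0},{"x":-0.0064,"y":-0.0034,"z":-0.004,"ax":-0.0214,"ay":0.0392,"az":0},{"x":0,"y":0,"z":0,"ax":0,"ay":0,"az":0},{"x":0,"y":0,"z":0,"ax":0,"ay":0,"az":0},{"x":0,"y":0,"z":0,"ax":0,"ay":0,"az":0}]' 
python3 -m handwheel '[{"x":0,"y":0,"z":0,"ax":0,"ay":0,"az":0},{"x":0,"y":0,"z":0,"ax":0,"ay":0,"az":0},{"x":0,"y":0,"z":0,"ax":0,"ay":0,"az":0},{"x":0,"y":0,"z":0,"ax":0,"ay":0,"az":0},{"x":0,"y":0,"z":0,"ax":0,"ay":0,"az":0},{"x":0,"y":0,"z":0,"ax":0,"ay":0,"az":0},{"x":0,"y":0,"z":0,"ax":0,"ay":0,"az":0},{"x":0,"y":0,"z":0,"ax":0,"ay":0,"az":0}]' -1
python3 - <<'E'
from h import *
g=gp();print(g,arm.read_state()['joints'].round(2));goto(g+[0,0,70],.5,.25);goto([499-50-70,258,g[2]+70],0,.25)
E
```

```text
clock: 9.95
position: [472.6, 3.9, 63.6]
ee_rot: [-0.244, 0.96, 0.035, 0.133]
contact_force: [0.4, -0.1, 0.3]
gripper_width: 55.5
grasp_force: 0.0
clock: 10.75
position: [473.1, 4.1, 63.9]
ee_rot: [-0.244, 0.96, 0.035, 0.133]
contact_force: [-1.5, -1.1, 4.9]
gripper_width: 9.4
grasp_force: 59.1
[468.54987303   1.59523705  82.18400736] [ 0.31  0.26 -0.69 -0.15 -0.36 -1.25]
clk 10.75 shift [-0.002 -0.001  0.349] 0.349 turn [-0.009  0.014  0.001] 0.017
clk 10.75 shift [-0.447  1.269  0.349] 1.39 turn [-0.005  0.016 -0.317] 0.318
```

```bash
python3 -m handwheel '[{"x":0,"y":0,"z":0.115,"ax":0,"ay":0,"az":0},{"x":0,"y":0,"z":0.115,"ax":0,"ay":0,"az":0},{"x":0,"y":0,"z":0.12,"ax":0,"ay":0,"az":0},{"x":-0.066,"y":0.08,"z":0,"ax":0,"ay":0,"az":-0.0634},{"x":-0.066,"y":0.08,"z":0,"ax":0,"ay":0,"az":-0.0634},{"x":-0.066,"y":0.08,"z":0,"ax":0,"ay":0,"az":-0.0634},{"x":-0.066,"y":0.08,"z":0,"ax":0,"ay":0,"az":-0.0634},{"x":-0.066,"y":0.08,"z":0,"ax":0,"ay":0,"az":-0.0634}]' 
python3 - <<'E'
from h import *
g=gp();print(g,arm.read_state()['joints'].round(2));goto([403,258,153],0,.25);goto([449,258,153],0,.25)
E
```

```text
clock: 11.55
position: [417.7, 69.7, 133.3]
ee_rot: [-0.041, 0.99, 0.005, 0.135]
contact_force: [0.7, -0.3, -0.9]
gripper_width: 8.4
grasp_force: 58.8
[412.66390795  69.24736424 151.62352632] [ 0.64  0.02 -0.9   0.34 -0.43 -2.42]
clk 11.55 shift [-0.05   0.942  0.006] 0.943 turn [-0.     0.013 -0.053] 0.054
clk 11.55 shift [0.18  0.942 0.006] 0.959 turn [-0.     0.013 -0.053] 0.054
```

```bash
python3 -m handwheel '[{"x":-0.012,"y":0.118,"z":0.003,"ax":0,"ay":0,"az":-0.007},{"x":-0.012,"y":0.118,"z":0.003,"ax":0,"ay":0,"az":-0.007},{"x":-0.012,"y":0.118,"z":0.003,"ax":0,"ay":0,"az":-0.007},{"x":-0.012,"y":0.118,"z":0.003,"ax":0,"ay":0,"az":-0.007},{"x":0,"y":0.118,"z":0.003,"ax":0,"ay":0,"az":-0.007},{"x":0,"y":0.118,"z":0.003,"ax":0,"ay":0,"az":-0.007},{"x":0,"y":0.118,"z":0.003,"ax":0,"ay":0,"az":-0.007},{"x":0,"y":0.11,"z":0,"ax":0,"ay":0,"az":0}]' 
python3 - <<'E'
from h import *
import time
p,im=snap('wrist','w4.png');np.save('w4.npy',p,allow_pickle=True)
g=gp();print(g,arm.read_state()['joints'].round(2));goto([403,258,153],0,.25);goto([449,258,153],0,.25)
a=snap('scene','x.png')[1][150:360,190:390]
cv2.imwrite('pics/c4.png',np.hstack([cv2.resize(a,(380,400),interpolation=2),im[:400,140:]])[:,:800,::-1])
E
```

```text
clock: 12.35
position: [408.8, 257.7, 137.6]
ee_rot: [-0.005, 0.991, 0.0, 0.135]
contact_force: [0.4, 0.2, -0.2]
gripper_width: 8.9
grasp_force: 58.7
[404.81910933 261.25859183 156.54991193] [ 1.02  0.15 -0.78  0.46 -0.54 -2.95]
clk 12.4 shift [-0.011 -0.017 -0.018] 0.027 turn [-0.001  0.015 -0.008] 0.017
clk 12.4 shift [ 0.219 -0.017 -0.018] 0.22 turn [-0.001  0.015 -0.008] 0.017
```

View pics/c4.png

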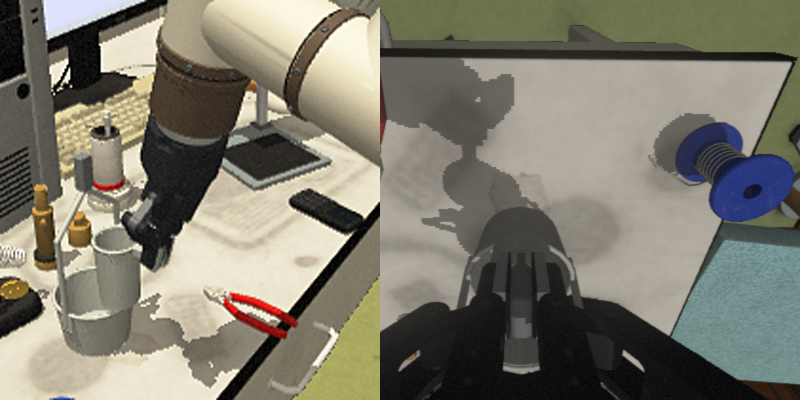

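The cup is level, in front of and above the pail. In the wrist view the cup and pail centres coincide at x≈522. I go in 44 mm and then lower.

```bash
python3 -m handwheel '[{"x":0.06,"y":-0.004,"z":0,"ax":0,"ay":0,"az":0},{"x":0.06,"y":-0.003,"z":0,"ax":0,"ay":0,"az":0},{"x":0.06,"y":0,"z":0,"ax":0,"ay":0,"az":0},{"x":0.04,"y":0,"z":0,"ax":0,"ay":0,"az":0},{"x":0,"y":0,"z":0,"ax":0,"ay":0,"az":0},{"x":0,"y":0,"z":0,"ax":0,"ay":0,"az":0},{"x":0,"y":0,"z":0,"ax":0,"ay":0,"az":0},{"x":0,"y":0,"z":0,"ax":0,"ay":0,"az":0}]' 
python3 - <<'E'
from h import *
p,im=snap('wrist','w4.png');
g=gp();print(g,arm.read_state()['joints'].round(2));goto([449,258,88],0,.25)
S=arm.camera_params('side');P=arm.camera_params('scene')
a=snap('scene','x.png')[1][200:350,190:290];b=snap('side','y.png')[1][200:350,230:330]
cv2.imwrite('pics/c5.png',np.hstack([cv2.resize(a,(400,600),interpolation=2),cv2.resize(b,(400,600),interpolation=2)])[:,:800,::-1])
E
```

```text
clock: 13.25
position: [452.8, 255.1, 138.0]
ee_rot: [-0.005, 0.991, 0.001, 0.136]
contact_force: [-0.2, 0.4, -1.1]
gripper_width: 9.1
grasp_force: 58.8
[447.72617733 255.13912432 156.37599655] [ 0.93  0.2  -0.7   0.42 -0.54 -2.84]
clk 13.3 shift [ 0.004  0.014 -0.342] 0.343 turn [-0.     0.014 -0.006] 0.015
```

View pics/c5.png

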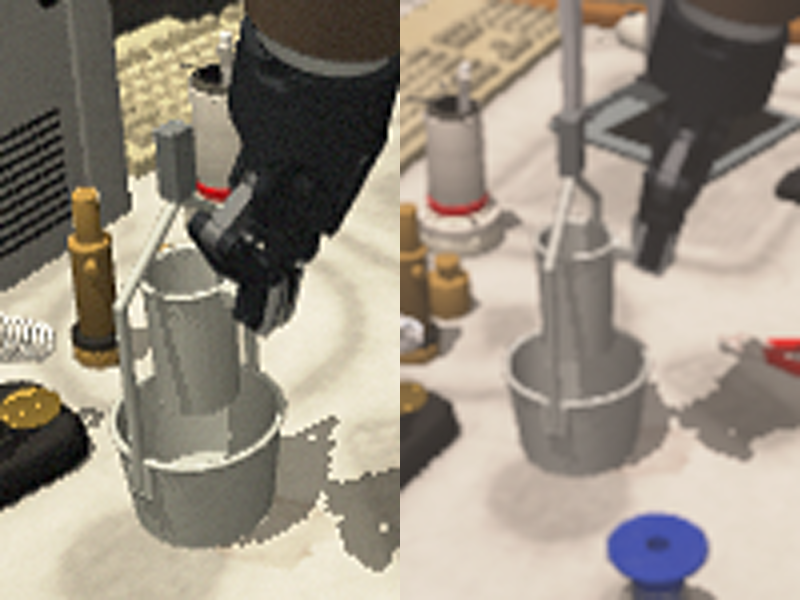

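The cup rim centre is at crop (190,273) in scene and (575,238) in side. The pail rim centre is at (199,425) and (579,368), so the cup is inside the handle opening. I compare the two axes numerically.

```bash
python3 - <<'E'
from h import *
np.set_printoptions(precision=1,suppress=True)
S=arm.camera_params('side');P=arm.camera_params('scene')
a=lambda x,y:(P,190+x/4,200+y/4)
b=lambda x,y:(S,230+(x-400)/4,200+y/4)
print(ray(*a(190,273),149),ray(*b(575,238),149),ray(*a(199,425),60),ray(*b(579,368),60), tri([a(190,273),b(575,238)]),tri([a(175,160),b(569,145)]))
X=[[449,258,0]]
E
```

```text
[497.3 257.1 149. ] [500.5 257.  149. ] [492.1 265.7  60. ] [497.7 264.6  60. ] (array([501.8, 252.5, 145.7]), array([0.9])) (array([503.9, 253.9, 211.3]), array([0.7]))
```

```bash
python3 -m handwheel '[{"x":0.004,"y":0.015,"z":-0.06,"ax":0,"ay":0,"az":0},{"x":0,"y":0,"z":-0.06,"ax":0,"ay":0,"az":0},{"x":0,"y":0,"z":-0.06,"ax":0,"ay":0,"az":0},{"x":0,"y":0,"z":-0.06,"ax":0,"ay":0,"az":0},{"x":0,"y":0,"z":-0.05,"ax":0,"ay":0,"az":0},{"x":0,"y":0,"z":-0.03,"ax":0,"ay":0,"az":0},{"x":0,"y":0,"z":-0.01,"ax":0,"ay":0,"az":0},{"x":0,"y":0,"z":0,"ax":0,"ay":0,"az":0}]' 
python3 - <<'E'
from h import *
g=gp();print(g,arm.read_state()['joints'].round(2));goto([449,258,86],0,.25)
E
```

```text
clock: 14.2
position: [453.9, 258.1, 71.9]
ee_rot: [-0.005, 0.991, 0.0, 0.136]
contact_force: [0.3, 0.0, -0.8]
gripper_width: 9.3
grasp_force: 58.8
[448.84145848 258.04243232  90.2164765 ] [ 0.87  0.3  -0.84  0.7  -0.32 -3.1 ]
clk 14.2 shift [-0.001 -0.    -0.022] 0.022 turn [ 0.     0.014 -0.006] 0.015
```

J6 is at its range end, so I add a slight yaw back while lowering the last 4 mm.

```bash
python3 -m handwheel '[{"x":0,"y":0,"z":0,"ax":0,"ay":0,"az":0.02},{"x":0,"y":0,"z":0,"ax":0,"ay":0,"az":0.02},{"x":0,"y":0,"z":-0.008,"ax":0,"ay":0,"az":0.02},{"x":0,"y":0,"z":-0.008,"ax":0,"ay":0,"az":0},{"x":0,"y":0,"z":-0.006,"ax":0,"ay":0,"az":0},{"x":0,"y":0,"z":-0.003,"ax":0,"ay":0,"az":0},{"x":0,"y":0,"z":0,"ax":0,"ay":0,"az":0},{"x":0,"y":0,"z":0,"ax":0,"ay":0,"az":0}]' 
python3 - <<'E'
from h import *
g=gp();print(g,arm.read_state()['joints'].round(2));goto([449,258,86],0,.25)
E
```

```text
clock: 15.0
position: [454.4, 258.5, 67.9]
ee_rot: [-0.051, 0.989, 0.007, 0.136]
contact_force: [-2.6, -0.6, 5.8]
gripper_width: 9.5
grasp_force: 60.0
[449.2479562  257.95007062  86.23820131] [ 0.85  0.3  -0.86  0.76 -0.27 -3.04]
clk 15.0 shift [-0.003 -0.002 -0.002] 0.004 turn [-0.001  0.015 -0.066] 0.067
```

Contact (5.8 N). I release and back off up and rearwards.

```bash
python3 -m handwheel '[{"x":0,"y":0,"z":0,"ax":0,"ay":0,"az":0},{"x":0,"y":0,"z":0,"ax":0,"ay":0,"az":0},{"x":0,"y":0,"z":0,"ax":0,"ay":0,"az":0},{"x":0,"y":0,"z":0,"ax":0,"ay":0,"az":0},{"x":0,"y":0,"z":0,"ax":0,"ay":0,"az":0},{"x":0,"y":0,"z":0,"ax":0,"ay":0,"az":0},{"x":0,"y":0,"z":0,"ax":0,"ay":0,"az":0},{"x":0,"y":0,"z":0,"ax":0,"ay":0,"az":0}]' 0
python3 -m handwheel '[{"x":-0.02,"y":0,"z":0.05,"ax":0,"ay":0,"az":0},{"x":-0.02,"y":0,"z":0.05,"ax":0,"ay":0,"az":0},{"x":-0.04,"y":0,"z":0.12,"ax":0,"ay":0,"az":0},{"x":-0.04,"y":0,"z":0.12,"ax":0,"ay":0,"az":0},{"x":-0.04,"y":0,"z":0.12,"ax":0,"ay":0,"az":0},{"x":-0.04,"y":0,"z":0.12,"ax":0,"ay":0,"az":0},{"x":-0.04,"y":0,"z":0.12,"ax":0,"ay":0,"az":0},{"x":0,"y":0,"z":0.12,"ax":0,"ay":0,"az":0}]' 
python3 - <<'E'
from h import *
g=gp();print(g,arm.read_state()['joints'].round(2))
for l in(.25,.6): goto([449,258,260],0,l); goto([500,257,217],0,l)
E
```

```text
clock: 15.8
position: [454.0, 258.2, 67.0]
ee_rot: [-0.051, 0.989, 0.007, 0.135]
contact_force: [-0.8, -0.1, -0.6]
gripper_width: 42.9
grasp_force: 0.0
clock: 16.6
position: [405.0, 257.9, 232.0]
ee_rot: [-0.052, 0.989, 0.007, 0.135]
contact_force: [-0.7, 0.4, 0.0]
gripper_width: 42.9
grasp_force: 0.0
[399.95071387 257.33320204 250.26336362] [ 1.03  0.02 -0.6   0.3  -0.81 -2.7 ]
clk 16.6 shift [0.243 0.001 0.048] 0.248 turn [-0.001  0.014 -0.066] 0.068
clk 16.6 shift [ 0.498 -0.004 -0.167] 0.526 turn [-0.001  0.014 -0.066] 0.068
clk 16.6 shift [0.274 0.001 0.062] 0.28 turn [ 0.011 -0.209 -0.066] 0.219
clk 16.6 shift [ 0.529 -0.004 -0.153] 0.55 turn [ 0.011 -0.209 -0.066] 0.219
```

```bash
python3 -m handwheel '[{"x":0.03,"y":0,"z":0.03,"ax":0.002,"ay":-0.03,"az":-0.005},{"x":0.03,"y":0,"z":0.03,"ax":0.002,"ay":-0.03,"az":-0.005},{"x":0.05,"y":0,"z":0.02,"ax":0.002,"ay":-0.03,"az":-0.01},{"x":0.05,"y":0,"z":0.012,"ax":0.002,"ay":-0.03,"az":-0.01},{"x":0.05,"y":0,"z":0,"ax":0.002,"ay":-0.03,"az":-0.01},{"x":0.05,"y":0,"z":0,"ax":0.001,"ay":-0.03,"az":-0.01},{"x":0.05,"y":0,"z":0,"ax":0,"ay":-0.03,"az":-0.01},{"x":0,"y":0,"z":0,"ax":0,"ay":0,"az":-0.006}]' 1
python3 - <<'E'
from h import *
p,im=snap('wrist','w5.png');np.save('w5.npy',p,allow_pickle=True)
g=gp();print(g,arm.read_state()['joints'].round(2)); goto([500,257,217],0,.6)
X=np.array([[500,257,0]]*4)+[[0,0,235],[-7,8,235],[-7,-8,235],[-7,0,200]]
print(proj(p,X).round())
c=proj(p,[[500,257,217]])[0].astype(int);print(c)
for v in range(c[1]-40,c[1]+45,8): print(v,' '.join('%3d'%k for k in im[v,c[0]-60:c[0]+64:4].mean(1)) if v<420 else '')
E
```

```text
clock: 17.4
position: [481.0, 248.4, 271.9]
ee_rot: [-0.01, 0.961, -0.0, 0.275]
contact_force: [1.0, -0.8, 0.2]
gripper_width: 85.3
grasp_force: 0.0
[470.60126597 248.53146827 287.74667122] [ 0.93  0.01 -0.74  0.8  -0.63 -3.1 ]
clk 17.45 shift [ 0.15   0.042 -0.352] 0.385 turn [ 0.004 -0.027 -0.012] 0.03
[[294. 231.]
 [308. 225.]
 [282. 224.]
 [294. 183.]]
[293 208]
168  73  75  72  69  95 184 169 133 122 113 105 211 215 210  87 166  98  93  65  63  69 100 132 168 180 220 181  86 107  81  69
176  72  73  73  86 176 191 204 203 206 191 115 124 116 101 136 216 127 110 107 144 175 175 127  83 102 111  67  68 107 131  67
184  72  71  75 159 203 207 211 214 213 211 216 208 206  78  77  77  78  76  99 150 205 139 182 140 159 121 210 213 113 118 217
192  94  85  75 190 206 208 206 208 207 206 203 203 199  75  77  78  76  76  83 204 215 173 192 165 118 187 192 174 136 136 157
200  79  74 142 169 170 175 173 172 171 180 199 197 189  76  77  78  76  78  77 217 173 216 216 151 179 196 156 127 205 210 147
208  82  79  88  89  86  87  86  90  89  81  88  86  86  76  75  79  74  80  76 212 213 214 210 210 223 133 150 221 178 205  58
216 118  83  50  51  50  53  86  86  87  85  86  86  91  77  78  77  77  76  80 207 214 214 212 215 216 179 211 146  75  66  65
224  81  72  69  71  82  83  87  86  86  84  86  86  90 100 108 106 104 100 101 187 210 209 209 211 208 206 209 216 214 207 157
232  70  64  61  60  61  56  85  86  89  83  84  85  89 124 134 136 137 136 132 117 113 123 124 125 151 190 207 208 210 208 209
240  81  81  81  82  84  83  87  89  86  82  84  88  86 193 208 206 209 207 202 198 111 124 126 113 143 196 129  61  63  63  60
248  43  37  43  39  38  64  86  88  86  84  83  86  86 191 203 198 200 192 197 201 119 138 152 189 169 193 107 120 125 122 114
```

The tab is seen at x 284–307, with the top rows at about 222–236. That matches the prediction for (500,257), so the pail position is confirmed. J6 is again at its limit for lean 0.6 with ψ=0. I'll grip at lean 0.25, rotate the pail about 0.5 rad in place so it faces the arm radially, and regrip with the full lean.

```bash
python3 - <<'E'
from h import *
goto([485,257,277],0,.25)
goto([500,257,217],0,.25)
E
```

```text
clk 17.45 shift [ 0.045  0.042 -0.065] 0.09 turn [ 0.002  0.195 -0.012] 0.196
clk 17.45 shift [ 0.12   0.042 -0.365] 0.387 turn [ 0.002  0.195 -0.012] 0.196
```

```bash
python3 -m handwheel '[{"x":0.011,"y":0.01,"z":0,"ax":0,"ay":0.049,"az":-0.003},{"x":0.011,"y":0.01,"z":0,"ax":0,"ay":0.049,"az":-0.003},{"x":0.011,"y":0.01,"z":0,"ax":0,"ay":0.049,"az":-0.003},{"x":0.012,"y":0.012,"z":0,"ax":0,"ay":0.049,"az":-0.003},{"x":0,"y":0,"z":-0.065,"ax":0,"ay":0,"az":0},{"x":0.02,"y":0,"z":-0.06,"ax":0,"ay":0,"az":0},{"x":0,"y":0,"z":0,"ax":0,"ay":0,"az":0},{"x":0,"y":0,"z":0,"ax":0,"ay":0,"az":0}]' 
python3 - <<'E'
from h import *
g=gp();print(g,arm.read_state()['joints'].round(2)); goto([500,257,217],0,.25)
E
```

```text
clock: 18.25
position: [492.9, 257.6, 246.2]
ee_rot: [-0.002, 0.992, -0.002, 0.124]
contact_force: [0.0, -0.4, 0.3]
gripper_width: 85.4
grasp_force: 0.0
[488.24436757 257.6118649  264.61731833] [ 0.87  0.15 -0.39  0.25 -0.88 -2.58]
clk 18.25 shift [ 0.059 -0.003 -0.238] 0.245 turn [ 0.002 -0.001 -0.002] 0.003
```

```bash
python3 -m handwheel '[{"x":0.012,"y":0,"z":-0.05,"ax":0,"ay":0,"az":0},{"x":0.012,"y":0,"z":-0.05,"ax":0,"ay":0,"az":0},{"x":0.012,"y":0,"z":-0.05,"ax":0,"ay":0,"az":0},{"x":0.012,"y":-0.003,"z":-0.05,"ax":0,"ay":0,"az":0},{"x":0.011,"y":0,"z":-0.036,"ax":0,"ay":0,"az":0},{"x":0,"y":0,"z":0,"ax":0,"ay":0,"az":0},{"x":0,"y":0,"z":0,"ax":0,"ay":0,"az":0},{"x":0,"y":0,"z":0,"ax":0,"ay":0,"az":0}]' 
python3 -m handwheel '[{"x":0,"y":0,"z":0,"ax":0,"ay":0,"az":0},{"x":0,"y":0,"z":0,"ax":0,"ay":0,"az":0},{"x":0,"y":0,"z":0,"ax":0,"ay":0,"az":0},{"x":0,"y":0,"z":0,"ax":0,"ay":0,"az":0},{"x":0,"y":0,"z":0,"ax":0,"ay":0,"az":0},{"x":0,"y":0,"z":0,"ax":0,"ay":0,"az":0},{"x":0,"y":0,"z":0,"ax":0,"ay":0,"az":0},{"x":0,"y":0,"z":0,"ax":0,"ay":0,"az":0}]' -1
python3 - <<'E'
from h import *
g=gp();print(g,arm.read_state()['joints'].round(2)); goto(g,0.5,.27)
E
```

```text
clock: 19.05
position: [505.4, 257.1, 199.7]
ee_rot: [-0.002, 0.992, -0.001, 0.125]
contact_force: [-0.3, -0.8, -1.0]
gripper_width: 85.4
grasp_force: 0.0
clock: 19.85
position: [505.3, 257.0, 199.4]
ee_rot: [-0.002, 0.992, -0.001, 0.125]
contact_force: [0.2, -0.7, -0.6]
gripper_width: 15.1
grasp_force: 58.8
[500.64748865 257.00784043 217.81764155] [ 0.85  0.21 -0.45  0.27 -0.76 -2.6 ]
clk 19.85 shift [-0.001  0.012  0.   ] 0.012 turn [ 0.005 -0.012  0.316] 0.317
```

Tab held (15.1 mm).

```bash
python3 -m handwheel '[{"x":0,"y":0,"z":0.02,"ax":0,"ay":0,"az":0},{"x":0,"y":0,"z":0.02,"ax":0,"ay":0,"az":0},{"x":0,"y":0.002,"z":0,"ax":0,"ay":0,"az":0.053},{"x":0,"y":0.002,"z":0,"ax":0,"ay":0,"az":0.053},{"x":0,"y":0.002,"z":0,"ax":0,"ay":0,"az":0.053},{"x":0,"y":0.002,"z":0,"ax":0,"ay":0,"az":0.053},{"x":0,"y":0.002,"z":0,"ax":0,"ay":0,"az":0.053},{"x":0,"y":0.002,"z":0,"ax":0,"ay":0,"az":0.053}]' 
python3 -m handwheel '[{"x":0,"y":0,"z":0,"ax":0,"ay":0,"az":0},{"x":0,"y":0,"z":0,"ax":0,"ay":0,"az":0},{"x":0,"y":0,"z":-0.01,"ax":0,"ay":0,"az":0},{"x":0,"y":0,"z":-0.01,"ax":0,"ay":0,"az":0},{"x":0,"y":0,"z":-0.01,"ax":0,"ay":0,"az":0},{"x":0,"y":0,"z":-0.008,"ax":0,"ay":0,"az":0},{"x":0,"y":0,"z":0,"ax":0,"ay":0,"az":0},{"x":0,"y":0,"z":0,"ax":0,"ay":0,"az":0}]' 
python3 - <<'E'
from h import *
g=gp();print(g,arm.read_state()['joints'].round(2)); goto(g,0.5,.25)
E
```

```text
clock: 20.65
position: [504.6, 258.8, 206.8]
ee_rot: [-0.248, 0.961, 0.029, 0.12]
contact_force: [-0.1, 0.5, -3.0]
gripper_width: 14.9
grasp_force: 58.5
clock: 21.45
position: [505.1, 259.2, 199.5]
ee_rot: [-0.247, 0.961, 0.029, 0.121]
contact_force: [-0.7, 0.1, -3.1]
gripper_width: 15.5
grasp_force: 58.5
[500.97649423 256.96542316 217.93805463] [ 0.8   0.2  -0.41  0.11 -0.73 -1.94]
clk 21.45 shift [-0.  0.  0.] 0.0 turn [ 0.002  0.    -0.001] 0.002
```

```bash
python3 -m handwheel '[{"x":0,"y":0,"z":-0.004,"ax":0,"ay":0,"az":0},{"x":0,"y":0,"z":-0.004,"ax":0,"ay":0,"az":0},{"x":0,"y":0,"z":0,"ax":0,"ay":0,"az":0},{"x":0,"y":0,"z":0,"ax":0,"ay":0,"az":0},{"x":0,"y":0,"z":0,"ax":0,"ay":0,"az":0},{"x":0,"y":0,"z":0,"ax":0,"ay":0,"az":0},{"x":0,"y":0,"z":0,"ax":0,"ay":0,"az":0},{"x":0,"y":0,"z":0,"ax":0,"ay":0,"az":0}]' 
python3 -m handwheel '[{"x":0,"y":0,"z":0,"ax":0,"ay":0,"az":0},{"x":0,"y":0,"z":0,"ax":0,"ay":0,"az":0},{"x":0,"y":0,"z":0,"ax":0,"ay":0,"az":0},{"x":0,"y":0,"z":0,"ax":0,"ay":0,"az":0},{"x":0,"y":0,"z":0,"ax":0,"ay":0,"az":0},{"x":0,"y":0,"z":0,"ax":0,"ay":0,"az":0},{"x":0,"y":0,"z":0,"ax":0,"ay":0,"az":0},{"x":0,"y":0,"z":0,"ax":0,"ay":0,"az":0}]' 0.5
python3 - <<'E'
from h import *
g=gp();print(g); goto([501,257,219],0.5,.62)
E
```

```text
clock: 22.25
position: [505.7, 259.5, 199.4]
ee_rot: [-0.247, 0.961, 0.03, 0.122]
contact_force: [-3.0, -2.1, 6.2]
gripper_width: 15.4
grasp_force: 59.6
clock: 23.05
position: [505.2, 259.2, 198.0]
ee_rot: [-0.247, 0.961, 0.03, 0.121]
contact_force: [0.2, 0.6, -0.4]
gripper_width: 63.9
grasp_force: 0.0
[501.02842251 256.99106872 216.43610731]
clk 23.05 shift [0.028 0.015 0.028] 0.042 turn [ 0.115 -0.206 -0.001] 0.236
```

```bash
python3 -m handwheel '[{"x":0.0056,"y":0.003,"z":0.0056,"ax":0.023,"ay":-0.0412,"az":0},{"x":0.0056,"y":0.003,"z":0.0056,"ax":0.023,"ay":-0.0412,"az":0},{"x":0.0056,"y":0.003,"z":0.0056,"ax":0.023,"ay":-0.0412,"az":0},{"x":0.0056,"y":0.003,"z":0.0056,"ax":0.023,"ay":-0.0412,"az":0},{"x":0.0056,"y":0.003,"z":0.0056,"ax":0.023,"ay":-0.0412,"az":0},{"x":0,"y":0,"z":0,"ax":0,"ay":0,"az":0},{"x":0,"y":0,"z":0,"ax":0,"ay":0,"az":0},{"x":0,"y":0,"z":0,"ax":0,"ay":0,"az":0}]' 
python3 -m handwheel '[{"x":0,"y":0,"z":0,"ax":0,"ay":0,"az":0},{"x":0,"y":0,"z":0,"ax":0,"ay":0,"az":0},{"x":0,"y":0,"z":0,"ax":0,"ay":0,"az":0},{"x":0,"y":0,"z":0,"ax":0,"ay":0,"az":0},{"x":0,"y":0,"z":0,"ax":0,"ay":0,"az":0},{"x":0,"y":0,"z":0,"ax":0,"ay":0,"az":0},{"x":0,"y":0,"z":0,"ax":0,"ay":0,"az":0},{"x":0,"y":0,"z":0,"ax":0,"ay":0,"az":0}]' -1
python3 - <<'E'
from h import *
g=gp();print(g,arm.read_state()['joints'].round(2)); goto([501,257,219],0.5,.62)
E
```

```text
clock: 23.85
position: [519.2, 257.8, 218.8]
ee_rot: [-0.235, 0.93, 0.065, 0.276]
contact_force: [0.7, 0.6, -0.0]
gripper_width: 64.3
grasp_force: 0.0
clock: 24.65
position: [518.4, 256.9, 217.9]
ee_rot: [-0.235, 0.93, 0.064, 0.275]
contact_force: [0.3, 0.4, -2.0]
gripper_width: 14.6
grasp_force: 58.8
[509.20211103 252.18563333 233.83402041] [ 0.71  0.08 -0.82  0.85 -0.17 -2.59]
clk 24.65 shift [-0.038  0.027 -0.072] 0.086 turn [ 0.02  -0.023  0.005] 0.031
```

The joint limits stopped the lean short here: J5 is at -0.17, and the pads ended high on the tab. I fit a quick kinematic model from the logged poses to find what lean is feasible at the hook and at the grasp.

```bash
cat > kin.py <<'E'
from h import *
from scipy.optimize import least_squares
s=arm.read_state()
D=[([-.9034,.3855,.0067,0,-1.194,-.2586],[248.2,-573.0,230.3],[-.2029,.9792,.001,-.0003]),
([.639,-.07,-1.051,.959,-.161,-2.847],[435,161.4,187.5],[-.137,.957,.058,.248]),
([.43,0,-.79,-.05,-.23,-1.53],[469.6,43.6,165.2],[-.203,.941,.064,.262]),
([.11,.21,-.6,-.83,-.29,-.43],[477.8,8.2,80.4],[-.235,.926,.073,.285]),
([.31,.26,-.69,-.15,-.36,-1.25],[473.1,4.1,63.9],[-.244,.96,.035,.133]),
([.64,.02,-.9,.34,-.43,-2.42],[417.7,69.7,133.3],[-.041,.99,.005,.135]),
([1.02,.15,-.78,.46,-.54,-2.95],[408.8,257.7,137.6],[-.005,.991,0,.135]),
([.93,.2,-.7,.42,-.54,-2.84],[452.8,255.1,138],[-.005,.991,.001,.136]),
([.87,.3,-.84,.7,-.32,-3.1],[453.9,258.1,71.9],[-.005,.991,0,.136]),
([1.03,.02,-.6,.3,-.81,-2.7],[405,257.9,232],[-.052,.989,.007,.135]),
([.93,.01,-.74,.8,-.63,-3.1],[481,248.4,271.9],[-.01,.961,0,.275]),
([.87,.15,-.39,.25,-.88,-2.58],[492.9,257.6,246.2],[-.002,.992,-.002,.124]),
([.80,.2,-.41,.11,-.73,-1.94],[505.1,259.2,199.5],[-.247,.961,.029,.121]),
(s['joints'],s['position'],s['ee_rot'])]
# chain: Rz(q1) Ry(q2) Ry(-q3) Rx/z rolls; unknown offsets fitted
def fk(q,k):
    a0,h,d,L1a,L1b,L2a,L2b,L,s1,s4,s6,c1,c6=k
    E=lambda ax,t:R.from_euler(ax,t)
    R1=E('z',q[0]+c1);R2=R1*E('y',q[1]);R3=R2*E('y',-q[2]);R4=R3*E('x',s4*q[3]);R5=R4*E('y',-q[4]);
    p=R1.apply([a0,d,h])+R2.apply([L1b,0,L1a])+R3.apply([L2a,0,L2b])+R5.apply([L,0,0])
    R6=R5*E('x',s6*q[5]+c6)
    return p,R6   # tool z = R6 x-axis
M=np.array([[0,0,1],[0,1,0],[-1,0,0]]) # tool axes from R6: x,y,z
def err(q,k,pos,rot):
    p,r=fk(q,k);e=(R.from_matrix(r.as_matrix()@M)*rot.inv()).as_rotvec()
    return np.r_[p-pos,e*200]
def fit():
    best=None
    for s4 in(1,-1):
      for s6 in(1,-1):
       for c6 in(0,1.57,3.14,-1.57):
        f=lambda k:np.concatenate([err(q,np.r_[k[:8],0,s4,s6,k[8:]],np.array(p),R.from_quat(o)) for q,p,o in D])
        r=least_squares(f,[0,300,0,300,0,300,0,200,0,c6],loss='soft_l1',f_scale=5)
        if best is None or r.cost<best[0]: best=(r.cost,np.r_[r.x[:8],0,s4,s6,r.x[8:]],f(r.x))
    return best
LO=np.array([-3.14,-1.21,-1.07,-3.16,-2.99,-3.1]);HI=np.array([3.14,2.06,1.41,2.05,-.16,3.1])
def ik(k,g,psi,lam,q0):
    T=Rt(psi,lam);pos=np.array(g)+19*T[:,2]
    r=least_squares(lambda q:err(q,k,pos,R.from_matrix(T)),np.clip(q0,LO+.02,HI-.02),bounds=(LO,HI));return r.x,np.abs(r.fun[:3]).max(),np.abs(r.fun[3:]).max()/200
if __name__=='__main__':
    np.set_printoptions(precision=2,suppress=True)
    c,k,e=fit();print(c,k.round(2));print(np.abs(e.reshape(-1,6)).max(0));np.save('k.npy',k)
    q0=np.array(s['joints'])
    for lam in(.4,.5,.55,.6,.7):
        for n,g,ps in(('hook',[532,-216,258],-.43),('hookpre',[495,-200,278],-.43),('tab',[501,257,219],.5),('tab.7',[501,257,219],.7),('mid',[560,0,240],0)):
            b=min((ik(k,g,ps,lam,x) for x in(q0,[0,.3,-.3,0,-.5,-1.2],[0,.3,-.3,0.8,-.5,-2],[0,.3,-.3,-.8,-.5,-.5])),key=lambda t:t[1]+200*t[2]);print(lam,n,b[0],b[1].round(1),b[2].round(3))
E
python3 kin.py
```

```text
4184.731824480402 [   8.88  127.24 -165.31  507.28   93.99  321.08   32.08  247.09    0.
   -1.     -1.      0.01 -139.79]
[111.62  82.24 108.59   2.48   1.51   3.39]
0.4 hook [-0.04  0.14 -0.45  0.26 -0.64 -2.14] 0.0 0.0
0.4 hookpre [-0.01  0.04 -0.51  0.27 -0.67 -2.18] 0.0 0.0
0.4 tab [ 0.81  0.16 -0.55  0.27 -0.49 -2.09] 0.0 0.0
0.4 tab.7 [ 0.77  0.16 -0.55  0.07 -0.47 -1.7 ] 0.0 0.0
0.4 mid [ 0.34  0.13 -0.52  0.26 -0.56 -2.11] 0.0 0.0
0.5 hook [-0.03  0.11 -0.52  0.41 -0.51 -2.29] 0.0 0.0
0.5 hookpre [ 0.01  0.01 -0.59  0.42 -0.55 -2.33] 0.0 0.0
0.5 tab [ 0.83  0.13 -0.63  0.46 -0.37 -2.29] 0.0 0.0
0.5 tab.7 [ 0.78  0.14 -0.62  0.14 -0.32 -1.77] 0.0 0.0
0.5 mid [ 0.36  0.1  -0.6   0.43 -0.44 -2.29] 0.0 0.0
0.55 hook [-0.02  0.09 -0.56  0.51 -0.46 -2.4 ] 0.0 0.0
0.55 hookpre [ 0.03 -0.   -0.63  0.52 -0.5  -2.43] 0.0 0.0
0.55 tab [ 0.84  0.12 -0.67  0.62 -0.31 -2.46] 0.0 0.0
0.55 tab.7 [ 0.78  0.13 -0.66  0.2  -0.24 -1.84] 0.0 0.0
0.55 mid [ 0.37  0.09 -0.64  0.56 -0.38 -2.42] 0.0 0.0
0.6 hook [-0.01  0.08 -0.6   0.65 -0.41 -2.54] 0.0 0.0
0.6 hookpre [ 0.04 -0.01 -0.67  0.64 -0.45 -2.55] 0.0 0.0
0.6 tab [ 0.84  0.11 -0.71  0.85 -0.27 -2.69] 0.0 0.0
0.6 tab.7 [ 0.78  0.12 -0.7   0.33 -0.16 -1.97] 0.0 0.0
0.6 mid [ 0.38  0.08 -0.68  0.73 -0.33 -2.59] 0.0 0.0
0.7 hook [ 0.01  0.07 -0.68  1.04 -0.34 -2.93] 0.0 0.0
0.7 hookpre [ 0.06 -0.03 -0.74  0.97 -0.39 -2.89] 0.0 0.0
0.7 tab [ 0.85  0.1  -0.76  1.26 -0.23 -3.1 ] 2.1 0.024
0.7 tab.7 [ 0.83  0.1  -0.77  1.43 -0.16 -3.1 ] 2.3 0.047
0.7 mid [ 0.4   0.07 -0.75  1.23 -0.28 -3.1 ] 0.0 0.0
```

The model says a lean of 0.55 is reachable at both places. The shortfall was mostly row speed-limiting near the wrist singularity. I open and correct slowly to lean 0.55 at the tab.

```bash
python3 -m handwheel '[{"x":0,"y":0,"z":0,"ax":0,"ay":0,"az":0},{"x":0,"y":0,"z":0,"ax":0,"ay":0,"az":0},{"x":0,"y":0,"z":0,"ax":0,"ay":0,"az":0},{"x":0,"y":0,"z":0,"ax":0,"ay":0,"az":0},{"x":0,"y":0,"z":0,"ax":0,"ay":0,"az":0},{"x":0,"y":0,"z":0,"ax":0,"ay":0,"az":0},{"x":0,"y":0,"z":0,"ax":0,"ay":0,"az":0},{"x":0,"y":0,"z":0,"ax":0,"ay":0,"az":0}]' 0.2
python3 - <<'E'
from h import *
g=gp();print(g,arm.read_state()['joints'].round(2)); goto([500,257,220],0.5,.55)
E
```

```text
clock: 25.45
position: [518.5, 257.3, 218.3]
ee_rot: [-0.235, 0.93, 0.065, 0.276]
contact_force: [-0.3, 0.4, 0.5]
gripper_width: 51.1
grasp_force: 0.0
[509.37941829 252.52077058 234.24341184] [ 0.71  0.08 -0.81  0.85 -0.17 -2.59]
clk 25.45 shift [-0.049  0.022 -0.072] 0.09 turn [-0.002  0.016  0.005] 0.017
```

```bash
python3 -m handwheel '[{"x":-0.007,"y":0.003,"z":-0.01,"ax":0,"ay":0.002,"az":0.001},{"x":-0.007,"y":0.003,"z":-0.01,"ax":0,"ay":0.002,"az":0.001},{"x":-0.007,"y":0.003,"z":-0.01,"ax":0,"ay":0.002,"az":0.001},{"x":-0.007,"y":0.003,"z":-0.01,"ax":0,"ay":0.002,"az":0.001},{"x":-0.007,"y":0.003,"z":-0.01,"ax":0,"ay":0.002,"az":0.001},{"x":-0.007,"y":0.003,"z":-0.01,"ax":0,"ay":0.002,"az":0},{"x":-0.007,"y":0.003,"z":-0.01,"ax":0,"ay":0.002,"az":0},{"x":0,"y":0,"z":0,"ax":0,"ay":0,"az":0}]' 
python3 - <<'E'
from h import *
g=gp();print(g,arm.read_state()['joints'].round(2)); goto([500,257,220],0.5,.55)
p,im=snap('wrist','w6.png')
y=np.array([-.479,.878,0]);x=np.array([.878,.479,0])
X=[np.array([500,257,0])+a*x+b*y+[0,0,z] for a,b,z in((-7,8,235),(-7,-8,235),(7,0,235),(-7,0,215))]
c=proj(p,X).round();print(c);c=c[3].astype(int)
for v in range(c[1]-30,min(419,c[1]+60),10): print(v,' '.join('%3d'%k for k in im[v,c[0]-60:c[0]+64:4].mean(1)))
E
```

```text
clock: 26.25
position: [508.7, 261.5, 205.0]
ee_rot: [-0.238, 0.932, 0.068, 0.264]
contact_force: [0.1, -0.4, 0.2]
gripper_width: 51.1
grasp_force: 0.0
[499.93673076 256.72533511 221.18646422] [ 0.73  0.09 -0.83  0.82 -0.16 -2.58]
clk 26.25 shift [ 0.     0.001 -0.006] 0.006 turn [-0.001  0.001 -0.001] 0.002
[[301. 315.]
 [262. 315.]
 [281. 327.]
 [281. 271.]]
241 212 213 214 218 215 218 219 218  97  79  80  79  78  78  77  78 132 170 143 122 214 216 216 222 220 218 174 178 181 175 183
251 127 123 180 196 204 206 213 217  78  78  79  76  76  76  76  74  81 181  51  49 173 219 212 139 178 172 175  76 104 179 177
261  74  54 108 186 199 207 206 205  76  76  77  78  76  76  74  74  73  56  49  66  77  91  69  65  71 159 169 175 113  46  80
271  47  47  98  89 119 124 120 109  73  73  76  74  74  74  72  71  76 105 111 107  94  89  73  66  66  64  63  65  50  43  44
281  43  41  46 116 124 125 120  95  74  70  72  72  72  73  72  71  63 104 103  94 107 108  94  86  75  57  63  61  42  41  37
291  39  34  56  50  51  50  50  62  71  71  69  71  71  73  70  70  60 105 102  99 107  95 103 112 100  82  74  58  35  34  35
301  35  34  57  39  29  33  44  62  70  71  68  69  70  70  73  68  61 104 103 104 110 108  67  77 102 107 105  84  75  31  28
311  31  38  25  30  29  30  29  63  70  70  69  71  67  69  71  70  57 102 101 100 104 103  79  59  56  57  71  37  54  36  28
321  31  43  40  45  49  49  53  90 132 132 133 133 133 134 134 132  57  99 101 103 103 109  85  59  52  56  54  51  57  61  27
```

The wrist profile shows the tab face at columns 252–286, against 262–301 predicted. The pail slid about 5.5 mm along its -y and is still upright. I shift by that and close.

```bash
python3 -m handwheel '[{"x":0.004,"y":-0.008,"z":-0.002,"ax":0,"ay":0,"az":0},{"x":0.004,"y":-0.008,"z":-0.002,"ax":0,"ay":0,"az":0},{"x":0.005,"y":-0.008,"z":-0.002,"ax":0,"ay":0,"az":0},{"x":0,"y":0,"z":0,"ax":0,"ay":0,"az":0},{"x":0,"y":0,"z":0,"ax":0,"ay":0,"az":0},{"x":0,"y":0,"z":0,"ax":0,"ay":0,"az":0},{"x":0,"y":0,"z":0,"ax":0,"ay":0,"az":0},{"x":0,"y":0,"z":0,"ax":0,"ay":0,"az":0}]' 
python3 -m handwheel '[{"x":0,"y":0,"z":0,"ax":0,"ay":0,"az":0},{"x":0,"y":0,"z":0,"ax":0,"ay":0,"az":0},{"x":0,"y":0,"z":0,"ax":0,"ay":0,"az":0},{"x":0,"y":0,"z":0,"ax":0,"ay":0,"az":0},{"x":0,"y":0,"z":0,"ax":0,"ay":0,"az":0},{"x":0,"y":0,"z":0,"ax":0,"ay":0,"az":0},{"x":0,"y":0,"z":0,"ax":0,"ay":0,"az":0},{"x":0,"y":0,"z":0,"ax":0,"ay":0,"az":0}]' -1
python3 - <<'E'
from h import *
g=gp();s=arm.read_state();print(g,s['joints'].round(2),s['wrist_torque'].round(2)); goto(g,0.5,.55)
goto([470,-190,300],-.43,.57)
E
```

```text
clock: 27.1
position: [511.5, 256.6, 204.4]
ee_rot: [-0.238, 0.932, 0.068, 0.264]
contact_force: [0.1, 0.3, 0.3]
gripper_width: 51.0
grasp_force: 0.0
clock: 27.9
position: [511.5, 256.7, 204.5]
ee_rot: [-0.238, 0.932, 0.068, 0.264]
contact_force: [1.0, 0.8, 0.1]
gripper_width: 14.8
grasp_force: 59.5
[502.80130026 251.88077537 220.64186411] [ 0.72  0.09 -0.82  0.8  -0.16 -2.55] [-0.57  0.74 -0.09]
clk 27.9 shift [-0. -0. -0.] 0.0 turn [-0.001  0.001 -0.001] 0.002
clk 27.9 shift [-0.161 -2.255  0.398] 2.295 turn [-0.    -0.012 -0.593] 0.593
```

```bash
sed -i 's/if __name__/if 0 and __name__/' kin.py; python3 - <<'E'
from kin import *
np.set_printoptions(precision=2,suppress=True)
k=np.load('k.npy')
for q,p,o in D: print(np.abs(err(q,k,np.array(p),R.from_quat(o))).round(1),end=';')
print()
P=arm.camera_params('scene');S=arm.camera_params('side')
print('cell',ray(P,247,256,0),ray(S,222+(530-475)/2.5,110+365/2.5,0))
q=np.array(arm.read_state()['joints'])
for g,ps in(([503,252,285],.5),([510,150,290],.25),([520,50,290],.1),([520,-50,290],-.1),([500,-130,290],-.3),([480,-190,290],-.43),([532,-216,290],-.43),([532,-216,260],-.43)):
    q,a,b=ik(k,g,ps,.55,q);print(g,q,a.round(1),b.round(3))
E
```

```text
[1.2 5.5 4.4 0.1 0.1 0.3];[ 5.7 82.2 12.   0.7  0.9  0.1];[34.6 16.  53.3  1.5  0.3  0.7];[111.6  49.1 108.6   0.    0.2   1.7];[56.5 12.8 48.7  0.1  1.5  0.3];[14.8 10.  25.7  2.5  1.4  1. ];[2.1 1.1 1.  0.1 0.4 3.4];[2.7 4.1 1.9 1.5 0.5 0.2];[ 1.7 42.5  4.1  2.1  0.   2.1];[1.1 5.9 2.  0.9 0.4 1.9];[ 3.4 49.1 44.   0.   0.9  0.6];[5.3 1.6 8.2 1.5 0.9 0.9];[0.6 7.5 8.9 0.3 1.2 0.6];[12.5 65.8 26.7  1.1  0.6  0.7];
cell [677.    25.23   0.  ] [688.99   1.54   0.  ]
[503, 252, 285] [ 0.82  0.05 -0.54  0.37 -0.49 -2.18] 0.0 0.0
[510, 150, 290] [ 0.7  -0.02 -0.61  0.48 -0.53 -2.38] 0.0 0.0
[520, 50, 290] [ 0.5  -0.04 -0.63  0.45 -0.51 -2.32] 0.0 0.0
[520, -50, 290] [ 0.31 -0.04 -0.63  0.46 -0.51 -2.34] 0.0 0.0
[500, -130, 290] [ 0.17 -0.05 -0.65  0.5  -0.53 -2.43] 0.0 0.0
[480, -190, 290] [ 0.05 -0.05 -0.65  0.51 -0.54 -2.44] 0.0 0.0
[532, -216, 290] [-0.02  0.06 -0.5   0.43 -0.54 -2.3 ] 0.0 0.0
[532, -216, 260] [-0.02  0.09 -0.56  0.51 -0.46 -2.39] 0.0 0.0
```

```bash
sed -i 's/^def fk(q,k):/def fk(q,k):\n    w=k[13:];k=k[:13]/; s/+R5.apply(\[L,0,0\])/+R4.apply([0,w[0],w[1]])+R5.apply([L,0,w[2]])/' kin.py
sed -i 's/np.r_\[k\[:8\],0,s4,s6,k\[8:\]\]/np.r_[k[:8],0,s4,s6,k[8:]]/; s/200,0,c6\]/200,0,c6,0,0,0]/' kin.py
python3 - <<'E'
from kin import *
np.set_printoptions(precision=2,suppress=True)
c,k,e=fit();print(c,k);np.save('k.npy',k);print(np.abs(e.reshape(-1,6)).max(1))
q=np.array(arm.read_state()['joints'])
for lam in (.45,.55):
  for g,ps in(([503,252,285],.5),([510,150,290],.25),([520,50,290],.1),([520,-50,290],-.1),([500,-130,290],-.3),([480,-190,290],-.43),([532,-216,290],-.43),([532,-216,260],-.43)):
    q,a,b=ik(k,g,ps,lam,q);print(g,q,a.round(1),b.round(3))
E
```

```text
62.44772379986717 [  -1.33  157.77    1.84  569.76   -3.9   423.82    1.91  299.61    0.
   -1.     -1.      6.28 -554.49 -162.05   -1.93    1.75]
[0.62 0.95 1.23 1.08 2.87 2.53 3.16 1.77 2.4  2.22 2.77 2.21 1.59 0.98]
[503, 252, 285] [ 0.81  0.06 -0.49  0.24 -0.6  -2.06] 0.0 0.0
[510, 150, 290] [ 0.68 -0.   -0.57  0.32 -0.61 -2.22] 0.0 0.0
[520, 50, 290] [ 0.49 -0.02 -0.58  0.29 -0.61 -2.16] 0.0 0.0
[520, -50, 290] [ 0.3  -0.02 -0.58  0.3  -0.61 -2.18] 0.0 0.0
[500, -130, 290] [ 0.15 -0.03 -0.6   0.34 -0.61 -2.26] 0.0 0.0
[480, -190, 290] [ 0.03 -0.03 -0.61  0.34 -0.61 -2.28] 0.0 0.0
[532, -216, 290] [-0.03  0.08 -0.48  0.3  -0.62 -2.18] 0.0 0.0
[532, -216, 260] [-0.03  0.1  -0.54  0.34 -0.53 -2.23] 0.0 0.0
[503, 252, 285] [ 0.81  0.03 -0.62  0.4  -0.43 -2.21] 0.0 0.0
[510, 150, 290] [ 0.67 -0.04 -0.7   0.52 -0.45 -2.41] 0.0 0.0
[520, 50, 290] [ 0.48 -0.05 -0.7   0.47 -0.45 -2.33] 0.0 0.0
[520, -50, 290] [ 0.29 -0.05 -0.71  0.48 -0.45 -2.35] 0.0 0.0
[500, -130, 290] [ 0.14 -0.06 -0.73  0.54 -0.45 -2.45] 0.0 0.0
[480, -190, 290] [ 0.02 -0.07 -0.74  0.55 -0.45 -2.46] 0.0 0.0
[532, -216, 290] [-0.03  0.04 -0.61  0.49 -0.45 -2.36] 0.0 0.0
[532, -216, 260] [-0.06  0.07 -0.69  0.6  -0.34 -2.47] 0.0 0.0
```

The refined model fits all poses within 3 mm and the whole carry is reachable at lean 0.55. I lift slowly.

```bash
python3 -m handwheel '[{"x":0,"y":0,"z":0.015,"ax":0,"ay":0,"az":0},{"x":0,"y":0,"z":0.03,"ax":0,"ay":0,"az":0},{"x":0,"y":0,"z":0.045,"ax":0,"ay":0,"az":0},{"x":0,"y":0,"z":0.05,"ax":0,"ay":0,"az":0},{"x":0,"y":0,"z":0.05,"ax":0,"ay":0,"az":0},{"x":0,"y":0,"z":0.05,"ax":0,"ay":0,"az":0},{"x":0,"y":0,"z":0.05,"ax":0,"ay":0,"az":0},{"x":0,"y":0,"z":0.04,"ax":0,"ay":0,"az":0}]' 
python3 -m handwheel '[{"x":0.002,"y":-0.03,"z":0,"ax":0,"ay":0,"az":-0.01},{"x":0.002,"y":-0.06,"z":0,"ax":0,"ay":0,"az":-0.02},{"x":0.002,"y":-0.09,"z":0,"ax":0,"ay":0,"az":-0.02},{"x":0.002,"y":-0.11,"z":0,"ax":0,"ay":0,"az":-0.025},{"x":0.002,"y":-0.12,"z":0,"ax":0,"ay":0,"az":-0.03},{"x":0.002,"y":-0.12,"z":0,"ax":0,"ay":0,"az":-0.03},{"x":0.002,"y":-0.12,"z":0,"ax":0,"ay":0,"az":-0.03},{"x":0.002,"y":-0.12,"z":0,"ax":0,"ay":0,"az":-0.03}]' 
python3 -m handwheel '[{"x":0.002,"y":-0.12,"z":0,"ax":0,"ay":0,"az":-0.03},{"x":0.002,"y":-0.12,"z":0,"ax":0,"ay":0,"az":-0.03},{"x":0.002,"y":-0.12,"z":0,"ax":0,"ay":0,"az":-0.03},{"x":0.002,"y":-0.12,"z":0,"ax":0,"ay":0,"az":-0.03},{"x":0.002,"y":-0.12,"z":0,"ax":0,"ay":0,"az":-0.03},{"x":0,"y":-0.1,"z":0,"ax":0,"ay":0,"az":-0.03},{"x":0,"y":-0.06,"z":0,"ax":0,"ay":0,"az":-0.02},{"x":0,"y":-0.03,"z":0,"ax":0,"ay":0,"az":-0.01}]' 
python3 - <<'E'
from h import *
g=gp();s=arm.read_state();print(g,s['joints'].round(2),s['wrist_torque'].round(2)); 
goto([470,-190,290],-.43,.55)
E
```

```text
clock: 28.7
position: [510.8, 256.1, 269.6]
ee_rot: [-0.238, 0.933, 0.068, 0.263]
contact_force: [0.2, 0.2, -2.0]
gripper_width: 14.9
grasp_force: 59.2
clock: 29.5
position: [513.8, 100.3, 269.4]
ee_rot: [-0.092, 0.958, 0.026, 0.271]
contact_force: [0.4, -0.7, -3.0]
gripper_width: 14.8
grasp_force: 59.2
clock: 30.3
position: [515.9, -56.8, 269.7]
ee_rot: [0.066, 0.96, -0.018, 0.272]
contact_force: [0.6, 0.4, -2.5]
gripper_width: 15.1
grasp_force: 59.2
[506.08511826 -55.42388913 285.8945672 ] [ 0.29 -0.08 -0.75  0.54 -0.44 -2.43] [0.25 1.36 0.04]
clk 30.3 shift [-0.185 -0.687  0.02 ] 0.711 turn [-0.     0.001 -0.186] 0.186
```

```bash
python3 -m handwheel '[{"x":-0.01,"y":-0.05,"z":0.002,"ax":0,"ay":0,"az":-0.02},{"x":-0.015,"y":-0.1,"z":0.002,"ax":0,"ay":0,"az":-0.026},{"x":-0.015,"y":-0.11,"z":0.002,"ax":0,"ay":0,"az":-0.03},{"x":-0.015,"y":-0.12,"z":0.002,"ax":0,"ay":0,"az":-0.03},{"x":-0.015,"y":-0.12,"z":0.002,"ax":0,"ay":0,"az":-0.03},{"x":-0.015,"y":-0.11,"z":0,"ax":0,"ay":0,"az":-0.03},{"x":-0.01,"y":-0.06,"z":0,"ax":0,"ay":0,"az":-0.02},{"x":0,"y":-0.03,"z":0,"ax":0,"ay":0,"az":0}]' 
python3 -m handwheel '[{"x":0,"y":0,"z":0,"ax":0,"ay":0,"az":0},{"x":0,"y":0,"z":0,"ax":0,"ay":0,"az":0},{"x":0,"y":0,"z":0,"ax":0,"ay":0,"az":0},{"x":0,"y":0,"z":0,"ax":0,"ay":0,"az":0},{"x":0,"y":0,"z":0,"ax":0,"ay":0,"az":0},{"x":0,"y":0,"z":0,"ax":0,"ay":0,"az":0},{"x":0,"y":0,"z":0,"ax":0,"ay":0,"az":0},{"x":0,"y":0,"z":0,"ax":0,"ay":0,"az":0}]' 
python3 - <<'E'
from h import *
g=gp();s=arm.read_state();print(g,s['joints'].round(2)); 
goto([490,-196,287],-.43,.55)
p,im=snap('wrist','w7.png');np.save('w7.npy',p,allow_pickle=True)
a=snap('scene','sc7.png')[1];b=snap('side','sd7.png')[1]
o=np.array([532,-216,0]);Q=R.from_euler('z',-.43)
pts=[[0,0,235],[-20,0,245],[17,-95,325],[17,95,325],[-70,-80,12],[-70,80,12]]
for n in('wrist','scene','side'): print(n,proj(p if n=='wrist' else arm.camera_params(n),o+Q.apply(pts)).round().tolist(), 'peak',proj(p if n=='wrist' else arm.camera_params(n),g-[0,0,25]).round())
h=lambda i,y,x,H,W:cv2.resize(i[y:y+H,x:x+W],None,fx=4,fy=4,interpolation=2)
cv2.imwrite('pics/c6.png',cv2.resize(np.vstack([np.hstack([h(a,112,275,75,95),h(b,112,262,75,95)]),cv2.resize(im[120:420],(760,300))]),(760,600))[:,:,::-1])
E
```

```text
clock: 31.1
position: [497.3, -195.9, 272.1]
ee_rot: [0.205, 0.94, -0.058, 0.266]
contact_force: [0.3, -0.1, -2.7]
gripper_width: 15.0
grasp_force: 59.2
clock: 31.9
position: [497.7, -195.3, 272.4]
ee_rot: [0.204, 0.94, -0.057, 0.267]
contact_force: [1.1, -0.6, -2.9]
gripper_width: 15.2
grasp_force: 59.2
[ 488.62255096 -191.2154513   288.55998264] [ 0.02 -0.05 -0.73  0.55 -0.44 -2.46]
clk 31.9 shift [ 0.007 -0.024 -0.008] 0.026 turn [-0.     0.002 -0.002] 0.002
wrist [[274.0, 249.0], [273.0, 245.0], [94.0, 409.0], [449.0, 409.0], [192.0, 11.0], [359.0, 11.0]] peak [[280. 244.]]
scene [[333.0, 164.0], [337.0, 163.0], [356.0, 128.0], [302.0, 138.0], [365.0, 234.0], [323.0, 248.0]] peak [[343. 159.]]
side [[305.0, 173.0], [310.0, 171.0], [318.0, 142.0], [284.0, 152.0], [333.0, 229.0], [307.0, 244.0]] peak [[316. 168.]]
```

View pics/c6.png

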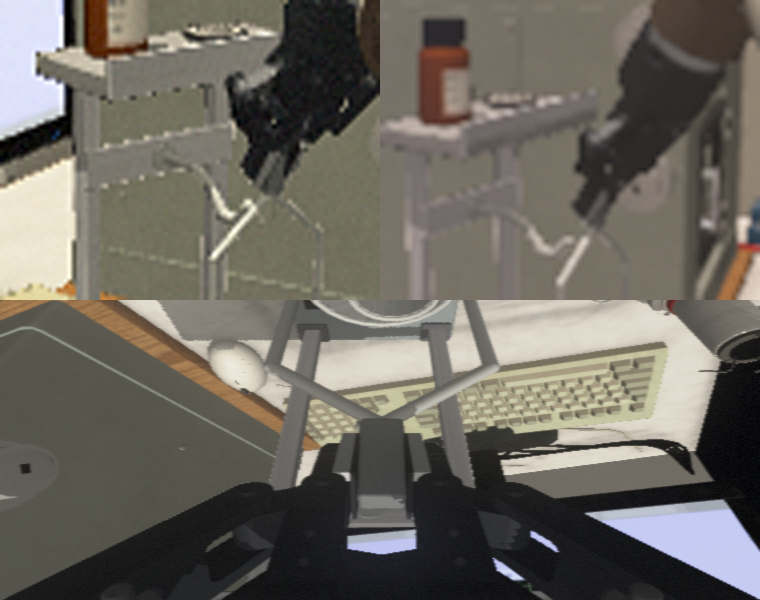

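Scene and side show the bar peak just in front of and above the hook tip. In the wrist view the tab is at px 280 and the posts are at (230,160), (214,290) and (322,160), (337,290), with midpoint about 275, so I'm a few mm to stand +y. I fit the stand pose to all views together.

```bash
python3 - <<'E'
from h import *
from scipy.optimize import least_squares
np.set_printoptions(precision=2,suppress=True)
w=np.load('w7.npy',allow_pickle=True).item();P=arm.camera_params('scene');S=arm.camera_params('side')
def world(k,pts): return np.array([k[0],k[1],0])+R.from_euler('z',k[2]).apply(pts)
c=lambda x,y:(200+x/2.5,110+y/2.5); d=lambda x,y:(222+(x-475)/2.5,110+y/2.5)
obs=[(P,[-20,0,245.5],c(344,131)),(S,[-20,0,245.5],d(694,155)),(P,[17,-95,325],c(387,45)),(P,[17,95,325],c(255,68)),(P,[-70,-80,12],c(410,312)),(P,[-70,80,12],c(312,341)),(S,[-70,-80,12],d(747,300)),(P,[115,80,12],c(228,289))]
def f(k,use=(1,1)):
    r=[]
    for p,X,o in obs: r+=list((proj(p,world(k,[X]))[0]-o)*use[0])
    for y,L in((-62,[(230,160),(213.7,290)]),(62,[(322,160),(337.5,290)])):
        q=proj(w,world(k,[[98,y,40],[98,y,300]]))
        for u,v in L: r.append(use[1]*(q[0,0]+(v-q[0,1])*(q[1,0]-q[0,0])/(q[1,1]-q[0,1])-u)*1.0)
    return np.array(r)
for use in((1,0),(1,1),(1,3)):
    s=least_squares(f,[532,-216,-.43],args=(use,),loss='soft_l1');print(s.x,f(s.x)[-4:],np.abs(f(s.x)).max(),f(s.x)[:4]);k=s.x
g=gp();x=np.array([np.cos(k[2]),np.sin(k[2]),0]);y=np.array([-x[1],x[0],0]);dd=g-[k[0],k[1],235];print('peak in stand frame',dd@x,dd@y,dd[2]-25.1)
E
```

```text
[ 533.23 -216.86   -0.41] [ 1.55 -1.12  3.44  5.58] 5.575022116593004 [-0.62  0.11  0.15 -0.92]
[ 536.37 -222.22   -0.41] [ 0.03 -3.24  0.23  1.11] 3.2394926445903707 [-0.71 -0.55 -0.38 -1.4 ]
[ 537.83 -224.15   -0.4 ] [ 0.31 -2.85 -0.2   0.51] 2.8542650838880945 [-0.8  -0.81 -0.64 -1.58]
peak in stand frame -58.100192099577455 11.348774066836576 28.43900978752756
```

```bash
python3 - <<'E'
from h import *
goto([535,-220,284],-.41,.55)
E
```

```text
clk 32.05 shift [ 0.232 -0.143 -0.023] 0.274 turn [-0.     0.002  0.011] 0.011
```

```bash
python3 -m handwheel '[{"x":0.014,"y":-0.022,"z":0,"ax":0,"ay":0,"az":0.003},{"x":0.025,"y":-0.022,"z":-0.002,"ax":0,"ay":0,"az":0.003},{"x":0.038,"y":-0.02,"z":-0.003,"ax":0,"ay":0,"az":0.003},{"x":0.045,"y":-0.022,"z":-0.003,"ax":0,"ay":0,"az":0.002},{"x":0.045,"y":-0.022,"z":-0.003,"ax":0,"ay":0,"az":0},{"x":0.04,"y":-0.02,"z":-0.003,"ax":0,"ay":0,"az":0},{"x":0.025,"y":-0.015,"z":-0.003,"ax":0,"ay":0,"az":0},{"x":0,"y":0,"z":0,"ax":0,"ay":0,"az":0}]' 
python3 - <<'E'
from h import *
s=arm.read_state();print(gp(),s['joints'].round(2),s['contact_force'].round(1)); goto([535,-220,284],-.41,.55);goto([535,-220,259],-.41,.55)
# rod / tab columns in wrist picture
p,im=snap('wrist','w8.png')
for v in range(230,420,14): print(v,' '.join('%3d'%k for k in im[v,240:324:3].mean(1)))
E
```

```text
clock: 32.85
position: [544.8, -224.3, 268.6]
ee_rot: [0.196, 0.942, -0.055, 0.267]
contact_force: [1.0, -0.0, -3.0]
gripper_width: 15.0
grasp_force: 59.2
[ 535.68055671 -220.33948278  284.75300437] [-0.05  0.06 -0.6   0.46 -0.43 -2.31] [ 1. -0. -3.]
clk 32.85 shift [-0.004  0.002 -0.004] 0.006 turn [-0.     0.001  0.   ] 0.001
clk 32.85 shift [-0.004  0.002 -0.129] 0.129 turn [-0.     0.001  0.   ] 0.001
230 184 174 151 141 119 126 122 115 108 100  95 104 128 134 119 141 144  95  99 107 113 120 163 189 160 164 168 164
244 201 184 189 195 195 193 192 189 185  73  74  74  75  74  74  76  74  73  71 154 182 186 185 185 183 185 179 143
258 192 191 190 188  88  82  83  68  46  70  70  70  73  70  72  74  73  69  72  52  56  82  81  84  54  55  59  58
272  44  43  43  79  82  81  79  42  50  70  73  74  70  73  71  70  70  67  69  54  35  76  79  80  80  40  35  36
286  42  41  73  81  82  80  59  34  61  70  70  69  69  71  70  71  66  68  71  63  30  36  78  76  78  76  34  36
300  37  36  38  33  38 171  97  52  60  70  72  70  71  68  68  71  69  69  67  64  38  49 123  34  33  30  35
[... 232 characters left out ...]
  31
342  33  33  31  37  35  46  35  35  33  36  37  36  38  38  36  39  39  45  58  77 114 142  53  36  36  36  35  35
356  34  34  34  35  35  66 197 200 206 210 213 213 215 214 216 215 214 214 215 214 214 215 141  36  36  36  36  35
370  31  27  32  33  33  36  43  87 179 207 215 213 215 215 216 215 216 216 210 202  85  61  36  33  33  34  34  30
384  28  27  29  30  30  34  33  34  36  35  34  34  35  38  36  36  33  34  34  37  33  33  34  33  30  28  26  29
398  30  26  26  28  29  26  27  29  28  30  29  32  33  32  30  34  30  27  33  29  31  31  33  25  25  27  28  29
412  23  21  21  23  22  24  21  24  24  26  23  27  25  26  27  21  24  22  19  25  27  24  22  22  24  21  22  17
```

```bash
python3 -m handwheel '[{"x":0,"y":0,"z":-0.01,"ax":0,"ay":0,"az":0},{"x":0,"y":0,"z":-0.015,"ax":0,"ay":0,"az":0},{"x":0,"y":0,"z":-0.015,"ax":0,"ay":0,"az":0},{"x":0,"y":0,"z":-0.015,"ax":0,"ay":0,"az":0},{"x":0,"y":0,"z":-0.015,"ax":0,"ay":0,"az":0},{"x":0,"y":0,"z":-0.01,"ax":0,"ay":0,"az":0},{"x":0,"y":0,"z":-0.01,"ax":0,"ay":0,"az":0},{"x":0,"y":0,"z":0,"ax":0,"ay":0,"az":0}]' 
python3 - <<'E'
from h import *
s=arm.read_state();print(gp(),s['contact_force'].round(1),s['wrist_torque'].round(2))
E
```

```text
clock: 33.7
position: [543.8, -224.0, 250.5]
ee_rot: [0.196, 0.942, -0.055, 0.267]
contact_force: [0.1, 0.1, -3.1]
gripper_width: 14.8
grasp_force: 59.2
[ 534.70797004 -220.07134292  266.70019087] [ 0.1  0.1 -3.1] [0.57 1.25 0.02]
```

```bash
python3 -m handwheel '[{"x":0,"y":0,"z":-0.008,"ax":0,"ay":0,"az":0},{"x":0,"y":0,"z":-0.007,"ax":0,"ay":0,"az":0},{"x":0,"y":0,"z":-0.005,"ax":0,"ay":0,"az":0},{"x":0,"y":0,"z":-0.005,"ax":0,"ay":0,"az":0},{"x":0,"y":0,"z":-0.004,"ax":0,"ay":0,"az":0},{"x":0,"y":0,"z":0,"ax":0,"ay":0,"az":0},{"x":0,"y":0,"z":0,"ax":0,"ay":0,"az":0},{"x":0,"y":0,"z":0,"ax":0,"ay":0,"az":0}]' 
python3 - <<'E'
from h import *
s=arm.read_state();print(gp(),s['contact_force'].round(1),s['wrist_torque'].round(2))
E
```

```text
clock: 34.5
position: [544.7, -224.3, 246.7]
ee_rot: [0.196, 0.942, -0.055, 0.268]
contact_force: [-3.0, -1.9, 5.4]
gripper_width: 15.0
grasp_force: 60.3
[ 535.48468565 -220.37342799  262.82847203] [-3.  -1.9  5.4] [-0.6   0.97 -0.52]
```

Contact is 8 N up, with small pushes toward stand -x and -y. The bar is probably on the rising rod behind the seat, so I ease back about 5 mm.

```bash
python3 -m handwheel '[{"x":-0.005,"y":0,"z":0.006,"ax":0,"ay":0,"az":0},{"x":-0.006,"y":0,"z":0,"ax":0,"ay":0,"az":0},{"x":-0.006,"y":0,"z":0,"ax":0,"ay":0,"az":0},{"x":-0.006,"y":0,"z":0,"ax":0,"ay":0,"az":0},{"x":0,"y":0,"z":-0.005,"ax":0,"ay":0,"az":0},{"x":0,"y":0,"z":-0.005,"ax":0,"ay":0,"az":0},{"x":0,"y":0,"z":0,"ax":0,"ay":0,"az":0},{"x":0,"y":0,"z":0,"ax":0,"ay":0,"az":0}]' 
python3 - <<'E'
from h import *
s=arm.read_state();print(gp(),s['contact_force'].round(1),s['wrist_torque'].round(2))
E
```

```text
clock: 35.3
position: [540.6, -223.7, 246.1]
ee_rot: [0.196, 0.942, -0.055, 0.269]
contact_force: [-1.3, 0.3, 5.8]
gripper_width: 15.0
grasp_force: 60.5
[ 531.34618511 -219.76844093  262.25053271] [-1.3  0.3  5.8] [ 0.2   0.38 -0.01]
```

The force is now purely vertical, with the bar about 1 mm from the nominal seat height. I do a pull-back test against the upturned tip before releasing.

```bash
python3 -m handwheel '[{"x":-0.009,"y":0.004,"z":0.003,"ax":0,"ay":0,"az":0},{"x":-0.009,"y":0.004,"z":0.002,"ax":0,"ay":0,"az":0},{"x":-0.009,"y":0.004,"z":0,"ax":0,"ay":0,"az":0},{"x":-0.009,"y":0.004,"z":0,"ax":0,"ay":0,"az":0},{"x":-0.009,"y":0.004,"z":0,"ax":0,"ay":0,"az":0},{"x":0,"y":0,"z":0,"ax":0,"ay":0,"az":0},{"x":0,"y":0,"z":0,"ax":0,"ay":0,"az":0},{"x":0,"y":0,"z":0,"ax":0,"ay":0,"az":0}]' 
python3 - <<'E'
from h import *
s=arm.read_state();print(gp(),s['contact_force'].round(1),s['wrist_torque'].round(2))
E
```

```text
clock: 36.1
position: [535.5, -220.5, 251.2]
ee_rot: [0.195, 0.94, -0.054, 0.273]
contact_force: [8.9, -11.1, 6.0]
gripper_width: 14.9
grasp_force: 59.7
[ 526.16512138 -216.56049271  267.26144947] [  8.9 -11.1   6. ] [-2.83 -2.29 -0.86]
```

The upturned tip catches the bar (13 N), so it is hooked. I go back to the middle of the seat.

```bash
python3 -m handwheel '[{"x":0.009,"y":-0.004,"z":0,"ax":0,"ay":0,"az":0},{"x":0.009,"y":-0.004,"z":0,"ax":0,"ay":0,"az":0},{"x":0.009,"y":-0.004,"z":0,"ax":0,"ay":0,"az":0},{"x":0.009,"y":-0.005,"z":0,"ax":0,"ay":0,"az":0},{"x":0.009,"y":-0.005,"z":0,"ax":0,"ay":0,"az":0},{"x":0,"y":0,"z":-0.004,"ax":0,"ay":0,"az":0},{"x":0,"y":0,"z":0,"ax":0,"ay":0,"az":0},{"x":0,"y":0,"z":0,"ax":0,"ay":0,"az":0}]' 
python3 - <<'E'
from h import *
s=arm.read_state();print(gp(),s['contact_force'].round(1),s['wrist_torque'].round(2));goto([532,-220,262.3],-.41,.55)
E
```

```text
clock: 36.9
position: [540.6, -224.0, 245.9]
ee_rot: [0.195, 0.942, -0.055, 0.269]
contact_force: [0.8, 1.0, 6.2]
gripper_width: 15.2
grasp_force: 60.6
[ 531.40601372 -220.00878158  262.08566519] [0.8 1.  6.2] [ 0.35 -0.08  0.16]
clk 36.9 shift [ 0.002 -0.     0.001] 0.003 turn [ 0.     0.004 -0.001] 0.004
```

```bash
python3 -m handwheel '[{"x":0,"y":0,"z":0.003,"ax":0,"ay":0,"az":0},{"x":0,"y":0,"z":0,"ax":0,"ay":0,"az":0},{"x":0,"y":0,"z":0,"ax":0,"ay":0,"az":0},{"x":0,"y":0,"z":0,"ax":0,"ay":0,"az":0},{"x":0,"y":0,"z":0,"ax":0,"ay":0,"az":0},{"x":0,"y":0,"z":0,"ax":0,"ay":0,"az":0},{"x":0,"y":0,"z":0,"ax":0,"ay":0,"az":0},{"x":0,"y":0,"z":0,"ax":0,"ay":0,"az":0}]'
python3 -m handwheel '[{"x":0,"y":0,"z":0,"ax":0,"ay":0,"az":0},{"x":0,"y":0,"z":0,"ax":0,"ay":0,"az":0},{"x":0,"y":0,"z":0,"ax":0,"ay":0,"az":0},{"x":0,"y":0,"z":0,"ax":0,"ay":0,"az":0},{"x":0,"y":0,"z":0,"ax":0,"ay":0,"az":0},{"x":0,"y":0,"z":0,"ax":0,"ay":0,"az":0},{"x":0,"y":0,"z":0,"ax":0,"ay":0,"az":0},{"x":0,"y":0,"z":0,"ax":0,"ay":0,"az":0}]' 0.1
python3 - <<'E'
from h import *
s=arm.read_state();print(gp(),s['contact_force'].round(1))
p,im=snap('wrist','w9.png');y=np.array([.4,.917,0]);x=np.array([.917,-.4,0]);b=gp()-[0,0,25.6]
c=proj(p,[b-7*x+8*y+[0,0,40],b-7*x-8*y+[0,0,40],b-7*x+[0,0,15]]).round();print(c)
v0=int(c[2,1])
for v in range(v0-20,v0+60,10): print(v,' '.join('%3d'%k for k in im[v,230:332:4].mean(1)))
E
```

```text
clock: 37.7
position: [540.5, -224.0, 246.0]
ee_rot: [0.196, 0.942, -0.055, 0.268]
contact_force: [3.5, 2.0, 5.7]
gripper_width: 14.5
grasp_force: 60.0
clock: 38.5
position: [539.4, -224.4, 245.1]
ee_rot: [0.196, 0.942, -0.055, 0.267]
contact_force: [-0.0, 0.6, 0.2]
gripper_width: 47.1
grasp_force: 0.0
[ 530.29086347 -220.42437523  261.32168846] [-0.   0.6  0.2]
[[300. 317.]
 [261. 317.]
 [280. 262.]]
242 185 179 151 188 166 157 146 148 162 115  77  72 114 126 120  88  77 100 169 184 182 145 139 154 158 158
252 134 137 149 151 159 148 143 177 186 115  76  76  77  73  75  75  77  83 177 173 177 176 176 176 149 158
262  47 180 180 181 185 185 185 180 177 123  74  75  73  74  74  76  74  78 173 175 177  67  57  60  59  40
272  46 167 177 184 135 176 183 160 203 119  75  76  76  74  73  74  75  77  55  51  53  53  53  54  51  39
282  48 109 203 196 195 188 162 182 191  97  76  74  76  75  74  72  75  75  54  57  51  51  50  51  68  36
292  45 145 206 207 210 208 207 211 206  90  75  73  75  75  75  74  72  74 183 211 211 204 173 212 211  34
302  45 209 208 210 210 207 203 206 204  79  73  74  73  73  73  71  71  75 178 213 213 212 203  94 213 136
312 179 209 206 208 208 211 212 214 210  75  72  74  73  73  74  75  72  69  71 105 105 104 104 103  35 104
```

The fingers are open with zero force, and the tab is still at the same place and height (columns 266–300), so the pail hangs on the hook. I retreat along the tool axis.

```bash
python3 -m handwheel '[{"x":-0.012,"y":0.005,"z":0.02,"ax":0,"ay":0,"az":0},{"x":-0.024,"y":0.01,"z":0.04,"ax":0,"ay":0,"az":0},{"x":-0.034,"y":0.015,"z":0.06,"ax":0,"ay":0,"az":0},{"x":-0.034,"y":0.015,"z":0.06,"ax":0,"ay":0,"az":0},{"x":-0.034,"y":0.015,"z":0.06,"ax":0,"ay":0,"az":0},{"x":-0.034,"y":0.015,"z":0.06,"ax":0,"ay":0,"az":0},{"x":-0.034,"y":0.015,"z":0.06,"ax":0,"ay":0,"az":0},{"x":-0.034,"y":0.015,"z":0.06,"ax":0,"ay":0,"az":0}]'
python3 -m handwheel '[{"x":-0.04,"y":0.05,"z":0.03,"ax":0,"ay":0.02,"az":0},{"x":-0.04,"y":0.05,"z":0.03,"ax":0,"ay":0.02,"az":0},{"x":-0.04,"y":0.05,"z":0.03,"ax":0,"ay":0.02,"az":0},{"x":0,"y":0,"z":0,"ax":0,"ay":0,"az":0},{"x":0,"y":0,"z":0,"ax":0,"ay":0,"az":0},{"x":0,"y":0,"z":0,"ax":0,"ay":0,"az":0},{"x":0,"y":0,"z":0,"ax":0,"ay":0,"az":0},{"x":0,"y":0,"z":0,"ax":0,"ay":0,"az":0}]'
python3 - <<'E'
from h import *
a=snap('scene','e1.png')[1].astype(int);b=snap('side','e2.png')[1]
P=arm.camera_params('scene');w=snap('wrist','e3.png')
# stillness: two scene pictures, difference in the pail region
for i in range(20): c=arm.get_image('scene')
c=c.astype(int)
o=np.array([531,-220,235-195.]);print(proj(P,o+np.array([[0,0,0],[0,0,60],[0,0,215]])).round())
d=np.abs(a-c).max(2)[100:260,280:380];print('diff',d.mean(),(d>40).sum(),arm.read_state()['clock'])
E
```

```text
clock: 39.35
position: [490.9, -203.0, 330.6]
ee_rot: [0.196, 0.942, -0.055, 0.268]
contact_force: [-0.7, 0.4, -0.3]
gripper_width: 47.1
grasp_force: 0.0
clock: 40.15
position: [467.3, -173.7, 346.7]
ee_rot: [0.194, 0.953, -0.064, 0.222]
contact_force: [0.5, -0.5, -0.3]
gripper_width: 47.0
grasp_force: 0.0
[[332. 224.]
 [333. 206.]
 [334. 158.]]
diff 3.845375 27 41.3
```

```bash
python3 - <<'E'
from h import *
P=arm.camera_params('scene')
f=lambda:arm.get_image('scene').astype(int)
a=f()
for i in range(8): b=f()
for i in range(12): c=f()
for u,v in((a,b),(b,c)):
    d=np.abs(u-v).max(2);print('pail',(d[100:260,300:370]>40).sum(),'elsewhere',(d[260:420,300:370]>40).sum(),(d[0:160,0:70]>40).sum())
z=cv2.imread('pics/scene0.png')[:,:,::-1].astype(int)
m=(np.abs(c-z).max(2)>35).astype(np.uint8)
for r in range(140,250,5): print(r,''.join('#' if k else '.' for k in m[r,300:385:1]))
o=np.array([531,-220,40.]);Q=R.from_euler('z',-.41)
print(proj(P,o+Q.apply([[0,47,155],[0,-47,155],[0,46,60],[0,-46,60],[-46,0,60],[0,0,0],[-63,0,85],[0,0,195]])).round().tolist(),arm.read_state()['clock'])
E
```

```text
pail 0 elsewhere 0 0
pail 0 elsewhere 0 0
140 .....................................................................................
145 .....................................................................................
150 .................................###.................................................
155 ...............................##.###................................................
160 ...............................#.####................................................
165 ................................##...................................................
170 ..........................###..............#.........................................
175 .......................###....................#......................................
180 ...................#.................................................................
185 ...................#.................................................................
190 ...................###...............................................................
195 ...................###.....................###..................
[... 356 characters left out ...]
.........................
220 .........................##.#########.......#........................................
225 ......................#####################..#...#.......##..........................
230 .....................................................................................
235 .....................................................###........................#####
240 ................................................................#####################
245 .......##########.....................................................######.........
[[321.0, 180.0], [346.0, 174.0], [320.0, 210.0], [344.0, 203.0], [342.0, 211.0], [332.0, 224.0], [346.0, 205.0], [334.0, 164.0]] 42.35
```

```bash
python3 -c "
from bench import arm
print(arm.job_done())"
```

```text
the job is handed in; nothing more can be done
None
```

The cup is inside the pail and the pail hangs free and still on the stand's hook; I turned the pail about 0.5 rad on the bench first to regrip it, and handed in at about 42 s; the final pose and the cup were confirmed only by pixel checks, and I did not re-check the bystanders after the moves.

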